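# Finish a level cross-stack of tapered ingots

### The job

Finish the ingot stack that has been begun on the round stand with the other three tapered ingots, every one lying underside down. The next one goes lengthwise on the one already there but turned end for end, thick end over thin end, so that the layer comes out level; the last two go crosswise on top of that, again thick end over thin end, so that the stack finishes level. Keep the ingots centred and square over one another, set each one down rather than dropping it, and leave the other things on the bench where they are.

Things in the scene. Friction and masses are not known exactly. Their poses are not given: they have to be found in the camera images.
- stand: low round grey stand, fixed: plate 160 mm diameter, top 20 mm above the bench. Origin: centre of its underside. (Along the back of the bench, from x = 0.58 m on, stand instruments 160 to 225 mm high at the left and a bath 285 mm high at the right: keep clear.)
- rack: fixed sloping steel rack, 136 long (x) x 144 mm wide (y). Origin: centre of underside. Its sheet rises 25 deg towards its +x, roughly the robot's left (yaw 1.15 to 1.45 rad): surface 23 mm high at the low edge, 55 at mid-length, 87 at the high edge; lip 10 mm high along the low edge. Two ingots lie on it lengthwise down the slope, undersides on the sheet, 41 mm either side of its middle
- ingot_laid: aluminium ingot 130 (x) x 48 mm (y), four dark spots along the top, plain upright sides, flat underside, top sloping 7.9 deg lengthwise: 22 mm thick at -x end, 31 at mid-length, 40 at +x end; 0.4 kg (varies), mass centre 6 mm from mid towards thick end. Origin: centre of underside; z: square to underside, towards the top. This one already lies on the stand, underside down, as the bottom of the stack
- ingot_one: aluminium ingot 130 (x) x 48 mm (y), four dark spots along the top, plain upright sides, flat underside, top sloping 7.9 deg lengthwise: 22 mm thick at -x end, 31 at mid-length, 40 at +x end; 0.4 kg (varies), mass centre 6 mm from mid towards thick end. Origin: centre of underside; z: square to underside, towards the top. This one starts flat on the bench, underside down, at any yaw
- ingot_two: aluminium ingot 130 (x) x 48 mm (y), four dark spots along the top, plain upright sides, flat underside, top sloping 7.9 deg lengthwise: 22 mm thick at -x end, 31 at mid-length, 40 at +x end; 0.4 kg (varies), mass centre 6 mm from mid towards thick end. Origin: centre of underside; z: square to underside, towards the top. This one starts on the rack, its +x (thick) end up the slope
- ingot_three: aluminium ingot 130 (x) x 48 mm (y), four dark spots along the top, plain upright sides, flat underside, top sloping 7.9 deg lengthwise: 22 mm thick at -x end, 31 at mid-length, 40 at +x end; 0.4 kg (varies), mass centre 6 mm from mid towards thick end. Origin: centre of underside; z: square to underside, towards the top. This one starts on the rack, its +x (thick) end down the slope
- ingot_laid_top (a point): centre of the sloping top face of ingot_laid (31 mm from its underside centre); z is perpendicular to the sloping face, x runs up the slope towards the thick end, y across
- ingot_one_top (a point): centre of the sloping top face of ingot_one (31 mm from its underside centre); z is perpendicular to the sloping face, x runs up the slope towards the thick end, y across
- ingot_two_top (a point): centre of the sloping top face of ingot_two (31 mm from its underside centre); z is perpendicular to the sloping face, x runs up the slope towards the thick end, y across
- ingot_three_top (a point): centre of the sloping top face of ingot_three (31 mm from its underside centre); z is perpendicular to the sloping face, x runs up the slope towards the thick end, y across
- brass_weight: round brass calibration weight with a knob on top, 38 mm diameter, 62 mm tall; stands on the bench, not to be moved. Origin: centre of its underside
- carton: small printed carton, 40 x 62 x 24 mm, lies on the bench, not to be moved. Origin: centre of its underside
- tin: round slip-lid tin, 59 mm diameter, 30 mm tall, not to be moved. Origin: centre of its underside
- plug: three-pin mains plug with a cord stub, 96 x 38 x 34 mm, lies on the bench, not to be moved. Origin: centre of its underside
- beaker: white plastic beaker, 52 mm diameter, 70 mm tall, stands at the back, not to be moved. Origin: centre of its underside
- nippers: red-handled side cutters, 144 x 51 x 11 mm, lying at the back, not to be moved. Origin: centre of its underside
- multimeter: grey hand multimeter, 148 x 74 x 49 mm, lying at the right, not to be moved. Origin: centre of its underside

How it is judged:
By the outcome, as a careful person would: the job done as asked, in the order asked, and still so for the second after the job is handed in, with the robot touching nothing.
It also fails if it takes over 72 s, if anything falls off the work surface, if the arm or the gripper's body presses on something with over 40 N, if the wrist force passes 120 N, or if a joint passes its speed limit or range.

### The arm

A 7-joint arm with a two-finger parallel gripper is mounted at the origin on a cart in front of the work surface, level with it; the furniture and walls round the work are solid. World frame = base frame: x ahead of the robot, y to its left, z up, the work surface at z = 0. Lengths are in m, angles in rad, forces in N, time in s.
With the tool pointing down it reaches from about 0.425 to 0.925 m from the base axis. Payload 6.8 kg.
Tool frame: the origin (TCP) lies between the finger pads; the fingertips stand finger_overhang ahead of it and the grasp point (between the pads) lies 6 mm ahead of it (finger_overhang is the distance from the TCP to the fingertips, in m); z points along the fingers, y is the line along which they close (so a half turn about z gives the same grasp; the last joint's range is limited). The gripper opens to 85 mm and grips with 20 to 120 N. Pads are 22 mm wide; open, the fingers measure 114 mm over their backs; the gripper's body (76 mm by 85 mm) begins 54 mm behind the grasp point. The pads swing forward as they close: fully open they stand 13 mm farther back than shut.
Start: joints at [1.155, 0.477, 0.022, 1.555, -0.011, 1.109, -0.083], TCP at [0.205, -0.643, 0.256] pointing down, gripper open.
Joint ranges: [-2.96, 2.96], [-0.34, 2.1], [-1.41, 1.46], [0.24, 2.44], [-1.37, 4.51], [0.17, 1.92], [-2.96, 2.96]. Speed limits (rad/s): [2.39, 2.39, 3.14, 3.14, 3.14, 3.14, 3.14].

### API

Orientations are given as a unit quaternion [w, x, y, z].
In Python, from station import * gives the robot as it stands.
- The arm moves only by the tool drive_tool, never from a script. Its argument "increments" is a list of rows, each an object of numbers: "claw": the finger opening in m, from 0 to 0.0854; "dx", "dy", "dz": the shift along the tool's x, y, z in m; "wx", "wy", "wz": the turn, a rotation vector about the tool's x, y, z in degrees. A call has 1 to 20 rows; each row shifts and turns the commanded pose from where the row before left it, along the tool's axes as they then stand; what a row does not reach is not made up. A row lasts 1/8 s, in which the tool goes at most 62.5 mm and 10.7 degrees, less where a joint would pass 70% of its speed; a pose out of reach is approached as far as the arm can. A call with a gripper value outside its range is refused whole. The fingers move at their own pace and stop on an object; "newtons" is the grip in N (left out, the last holds). Time passes only in rows, so rows that do not move let the fingers close. It gives the time, the measured TCP pose, the force, the opening and the grip force at its end, in the units of the state.
- get_obs(): the state, without advancing time (a new reading comes with each control period).
- read_camera(name): name is "side" or "top"; returns (picture, depth): 420x560x3 uint8, red, green, blue; 420x560 float32, m along the optical axis (not along the pixel's ray), 0 where there is no reading.
- calibration(name): a dict with "intrinsics" (3x3 intrinsics, pixels), "R" (3x3) and "t" (3): a world point X has camera coordinates R X + t. Camera axes: x right, y down, z forward; pixel columns grow to the right and rows downward; lengths in m; the calibration is good to about 2 mm. A picture is of the moment at which its call begins. calibration takes no time and is no camera call.
- hand_in(): hands the job in; it is judged then, once.
The state is a dict: "t": time; "q": joint angles; "joint_vel": joint speeds; "joint_torque": joint torques, N m; "eef_pos": TCP position; "tool_rot": TCP orientation; "contact_force": force on the tool from outside, world axes, zero at the start; "torque": the same for the moment, N m; "gripper_width": opening from 0.0 (shut) to 1.0 (fully open); "grasp_force": force on a finger pad.
Only numpy, scipy, OpenCV 4.12 (cv2) and the standard library are available. Lean on these libraries where they do the work, as an engineer would, in place of code of your own. Each camera call takes 0.05 s, during which the arm holds its last target. There are 200 camera calls.

## Working session

There is one attempt and no reset: what is moved stays moved. The work goes in short steps, Python scripts to look and compute and a tool call to move; the robot and the scene stay as the last step left them, time stands still between calls to the robot, and variables do not carry over. Pictures are saved under pics/ and viewed, at most 10 in all, crops included, and the job is handed in when it is done.

Besides the shell and the picture viewer there is one more tool, called after "Call:" as name([rows], argument=value, ...), one row to a line, values as JSON. drive_tool: Moves the arm, as the interface text tells. Its arguments: {"type":"object","properties":{"increments":{"type":"array","items":{"type":"object","properties":{"claw":{"type":"number"},"dx":{"type":"number"},"dy":{"type":"number"},"dz":{"type":"number"},"wx":{"type":"number"},"wy":{"type":"number"},"wz":{"type":"number"}}}},"newtons":{"type":"number"}},"required":["increments"]}

```bash
ls; mkdir -p pics
python3 - <<'E'
from station import *
import cv2, numpy as np
for n in("side","top"):
    p,d=read_camera(n); cv2.imwrite(f"pics/{n}0.png",p[:,:,::-1]); np.savez(f"{n}0.npz",p=p,d=d)
    c=calibration(n); print(n,c)
print(get_obs())
E
```

```text
pics
side {'intrinsics': array([[489.50456474,   0.        , 275.59284442],
       [  0.        , 489.50456474, 214.19310297],
       [  0.        ,   0.        ,   1.        ]]), 'R': array([[ 0.40907165, -0.91246854,  0.0078453 ],
       [-0.78252793, -0.35521405, -0.51134432],
       [ 0.46937237,  0.2030373 , -0.85934011]]), 't': array([-0.28431056,  0.50012162,  1.66910758])}
top {'intrinsics': array([[411.23038766,   0.        , 281.99726806],
       [  0.        , 411.23038766, 209.42681856],
       [  0.        ,   0.        ,   1.        ]]), 'R': array([[-0.03111014, -0.99950302, -0.00508611],
       [-0.97837261,  0.03149275, -0.20443883],
       [ 0.2044974 , -0.00138401, -0.97886613]]), 't': array([0.01518129, 0.6038489 , 1.36955941])}
{'t': 0.1, 'q': array([ 1.15486119,  0.47773986,  0.02232127,  1.55633363, -0.01146762,
        1.10933685, -0.08308346]), 'joint_vel': array([ 0.00078105, -0.0012269 ,  0.00191481, -0.00136946, -0.0013421 ,
        0.00013248, -0.00013524]), 'joint_torque': array([ 3.71988819e-03, -5.97760749e+01,  1.61313593e+00, -2.81959480e+01,
        1.27855709e-02,  4.90074905e-03,  1.89721834e-05]), 'eef_pos': array([ 0.20436839, -0.64279784,  0.25541548]), 'tool_rot': array([-8.20909423e-04,  9.88172323e-01,  1.53345185e-01, -1.99645785e-04]), 'contact_force': array([ 0.2383285 , -0.19278963,  0.42019169]), 'torque': array([-0.02743783, -0.03650602,  0.03107657]), 'grasp_force': 0.0, 'gripper_width': 0.9998206094805322}
```

View pics/top0.png

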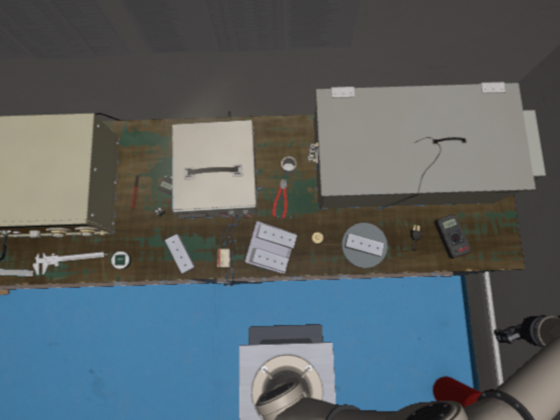

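View pics/side0.png

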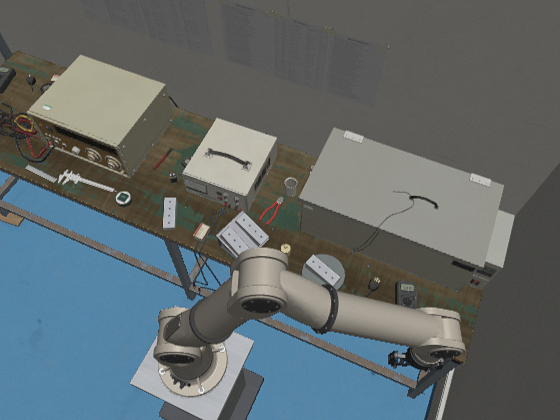

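The top view shows ingot_one at (179,253), rack with two ingots at (271,247), and the stand with ingot_laid at (365,245). The brass weight is at (317,238) and the carton at (223,257). The side view shows the same with the arm partly in front, but the ingots are visible.

```bash
cat > h.py <<'E'
from station import *
import cv2, numpy as np
def rays(cal,uv):
    K,R,t=cal["intrinsics"],cal["R"],cal["t"]
    uv=np.atleast_2d(uv).astype(float)
    c=np.c_[uv,np.ones(len(uv))]@np.linalg.inv(K).T
    return -R.T@t, c@R          # origin, dirs (depth-scaled)
def onplane(cal,uv,n,c):
    o,d=rays(cal,uv); s=(c-n@o)/(d@n); return o+d*s[:,None]
def proj(cal,X):
    q=(cal["R"]@np.atleast_2d(X).T).T+cal["t"]; q=q@cal["intrinsics"].T; return q[:,:2]/q[:,2:]
E
python3 - <<'E'
from h import *
z=np.load("top0.npz");p=z["p"];d=z["d"];cal=calibration("top")
c=p[205:285,150:410]; a=cv2.resize(c,None,fx=3,fy=3,interpolation=cv2.INTER_CUBIC)
z2=np.load("side0.npz");c=z2["p"][190:300,155:350]; b=cv2.resize(c,(780,330) if 0 else None,fx=3,fy=3,interpolation=cv2.INTER_CUBIC)
im=np.zeros((240+330,780,3),np.uint8); im[:240]=a; im[240:,:585]=b
cv2.imwrite("pics/crop.png",im[:,:,::-1])
v=p.astype(int); sat=v.max(2)-v.min(2)
for name,(u,w) in dict(one=(179,253),r1=(277,236),r2=(270,259),laid=(365,244)).items():
    print(name,v[w-1:w+2,u].tolist(),d[w,u-3:u+4])
    o,D=rays(cal,[(u,w)]); print(o+D*d[w,u])
print(v[245,330:400].mean(1).round().tolist())
print(v[225:275,272].mean(1).round().tolist())
E
```

```text
one [[172, 172, 179], [171, 172, 179], [171, 171, 178]] [1.4313356 1.4351593 1.4313227 1.4303597 1.435729  1.4351603 1.4378184]
[[0.46655986 0.35891733 0.03484973]]
r1 [[171, 172, 179], [172, 172, 179], [171, 171, 179]] [1.3858364 1.3916404 1.3914636 1.3941102 1.3943839 1.3953612 1.3900013]
[[0.50867183 0.01589274 0.0811646 ]]
r2 [[170, 171, 179], [170, 171, 178], [171, 172, 179]] [1.3694801 1.3734676 1.3715849 1.3755285 1.3777177 1.3800255 1.3841361]
[[0.43149901 0.04148051 0.08398898]]
laid [[171, 172, 179], [171, 171, 179], [172, 173, 180]] [1.4109212 1.4141866 1.4195573 1.4160687 1.4178203 1.4149375 1.4180452]
[[ 0.47540297 -0.28583542  0.05220837]]
[58.0, 59.0, 60.0, 60.0, 59.0, 59.0, 59.0, 58.0, 58.0, 57.0, 58.0, 69.0, 95.0, 108.0, 97.0, 94.0, 136.0, 166.0, 174.0, 175.0, 176.0, 175.0, 176.0, 175.0, 175.0, 176.0, 175.0, 175.0, 176.0, 174.0, 173.0, 171.0, 174.0, 175.0, 175.0, 175.0, 174.0, 169.0, 146.0, 130.0, 151.0, 172.0, 176.0, 176.0, 177.0, 176.0, 178.0, 178.0, 179.0, 180.0, 180.0, 181.0, 180.0, 154.0, 120.0, 114.0, 108.0, 87.0, 60.0, 52.0, 47.0, 46.0, 43.0, 43.0, 44.0, 46.0, 49.0, 50.0, 52.0, 50.0]
[75.0, 113.0, 144.0, 170.0, 175.0, 175.0, 176.0, 175.0, 166.0, 151.0, 157.0, 172.0, 175.0, 177.0, 177.0, 168.0, 135.0, 114.0, 148.0, 166.0, 167.0, 165.0, 165.0, 167.0, 167.0, 166.0, 164.0, 157.0, 154.0, 174.0, 177.0, 175.0, 174.0, 174.0, 174.0, 172.0, 172.0, 175.0, 176.0, 175.0, 174.0, 171.0, 153.0, 129.0, 143.0, 106.0, 69.0, 64.0, 65.0, 65.0]
```

View pics/crop.png

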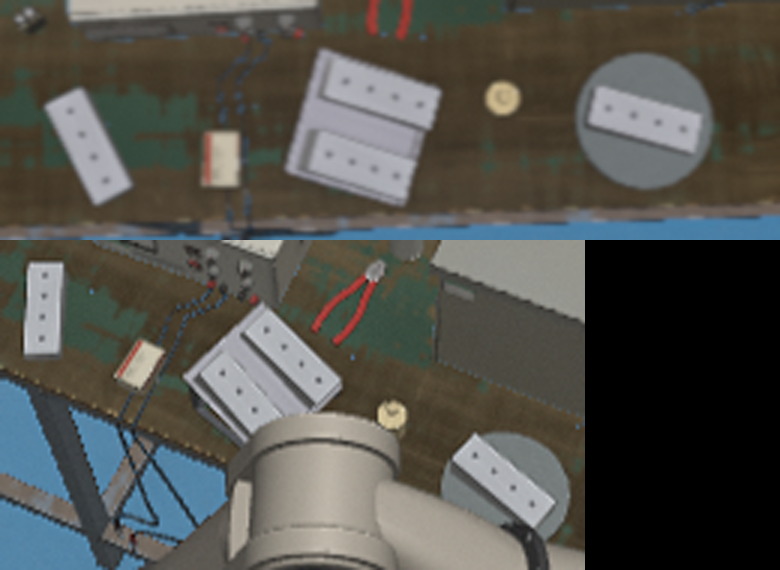

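The crop shows four dark spots per ingot. Top-view ends are: ingot_one (173,242)–(185,265), rack far (265,232)–(290,240), rack near (260,256)–(282,263), laid (353,241)–(378,248). Next I fit their planes and refine the spot positions.

```bash
cat >> h.py <<'E'
def spots(g,ends):
    """refine four dark spots on a line between two seed pixels; returns 4x2 subpixel"""
    G=g.astype(np.float32); bh=cv2.morphologyEx(G,cv2.MORPH_BLACKHAT,np.ones((7,7),np.uint8))
    out=[]
    for s in np.linspace(ends[0],ends[1],4):
        c=np.array(s,float)
        for _ in range(6):
            u,v=np.round(c).astype(int); r=2 if _>1 else 3
            w=bh[v-r:v+r+1,u-r:u+r+1]; w=np.clip(w-6,0,None); yy,xx=np.mgrid[v-r:v+r+1,u-r:u+r+1]
            if w.sum()>0: c=np.array([(w*xx).sum(),(w*yy).sum()])/w.sum()
        out.append(c)
    return np.array(out)
def fitplane(cal,d,px,hw):
    """plane z=ax+by+c from depths in a band of half width hw px about the spot line"""
    m=np.zeros(d.shape,np.uint8); e=px[0]+(px[0]-px[-1])*.08,px[-1]+(px[-1]-px[0])*.08
    cv2.line(m,*[tuple(int(round(k)) for k in q) for q in e],1,int(2*hw))
    v,u=np.nonzero(m&(d>0)); o,D=rays(cal,np.c_[u,v]); P=o+D*d[v,u][:,None]
    for _ in range(3):
        A=np.c_[P[:,:2],np.ones(len(P))]; k=np.linalg.lstsq(A,P[:,2],rcond=None)[0]; r=P[:,2]-A@k
        P=P[abs(r)<2.5*r.std()]
    return k,r.std(),len(P)
E
python3 - <<'E'
from h import *
seeds=dict(top=dict(one=((173.3,242),(185.5,265.5)),far=((265,232),(290,240)),near=((260,256),(282,263)),laid=((353,241),(378,248))),
 side=dict(one=((169.7,201.5),(169.2,223)),far=((244,220),(261.3,238.5)),laid=((313.5,260.5),(333.5,278.5))))
PX={}
for n in seeds:
    z=np.load(n+"0.npz");g=z["p"].mean(2);cal=calibration(n)
    for k,e in seeds[n].items():
        s=spots(g,e); pl,sd,N=fitplane(cal,z["d"],s,5 if n=="top" else 4)
        nn=np.array([-pl[0],-pl[1],1]); P=onplane(cal,s,nn,pl[2]); PX[n,k]=s
        c=P.mean(0); dv=P[-1]-P[0]; u=dv[:2]/np.linalg.norm(dv[:2])
        print(n,k,"px",s.round(1).tolist(),"\n  c",c.round(4),"yaw(line)",np.degrees(np.arctan2(u[1],u[0])).round(1),"slope along %.1f across %.1f"%(np.degrees(np.arctan(pl[:2]@u)),np.degrees(np.arctan(pl[:2]@[-u[1],u[0]]))),"spacing",np.linalg.norm(np.diff(P,axis=0),axis=1).round(4),sd.round(4),N)
# triangulate
for k in("one","far","laid"):
    res=[]
    for a,b in zip(PX["top",k],PX["side",k]):
        o1,d1=rays(calibration("top"),a);o2,d2=rays(calibration("side"),b);d1=d1[0];d2=d2[0]
        t=np.linalg.lstsq(np.c_[d1,-d2],o2-o1,rcond=None)[0]; p1=o1+t[0]*d1;p2=o2+t[1]*d2; res.append(np.r_[(p1+p2)/2,np.linalg.norm(p1-p2)])
    print("tri",k,np.round(res,4).tolist(),np.mean(res,0).round(4))
# stand and rack outline
z=np.load("top0.npz");cal=calibration("top");g=z["p"].astype(int)
t=z["p"][205:285,320:410].mean(2); m=((t>80)).astype(np.uint8)
cs=max(cv2.findContours(m,cv2.RETR_EXTERNAL,cv2.CHAIN_APPROX_NONE)[0],key=cv2.contourArea)[:,0]+[320,205]
P=onplane(cal,cs,np.array([0,0,1.]),.02); print("stand",cv2.minEnclosingCircle(P[:,:2].astype(np.float32)),cv2.fitEllipse(P[:,:2].astype(np.float32)))
E
```

```text
top one px [[173.0, 241.5], [176.8, 249.3], [180.8, 256.9], [184.8, 264.7]] 
  c [0.4666 0.3604 0.0309] yaw(line) -153.8 slope along -7.5 across 2.5 spacing [0.0305 0.0297 0.0308] 0.0028 382
top far px [[264.8, 231.7], [273.1, 234.2], [281.3, 236.9], [289.5, 239.4]] 
  c [0.5099 0.0151 0.0825] yaw(line) -107.0 slope along -17.1 across -2.2 spacing [0.0298 0.0302 0.0304] 0.0028 384
top near px [[259.2, 256.0], [267.0, 258.4], [274.3, 260.9], [281.7, 263.2]] 
  c [0.4295 0.0394 0.0821] yaw(line) -106.9 slope along -32.6 across 0.4 spacing [0.0305 0.0298 0.0303] 0.003 365
top laid px [[352.4, 240.6], [360.8, 242.9], [368.9, 245.4], [377.3, 247.6]] 
  c [ 0.4751 -0.2855  0.051 ] yaw(line) -106.5 slope along -7.5 across -1.7 spacing [0.0305 0.0299 0.0305] 0.0027 385
side one px [[169.5, 201.3], [169.3, 208.1], [168.6, 215.2], [168.4, 222.4]] 
  c [0.4681 0.3607 0.0306] yaw(line) -153.4 slope along -6.9 across 1.6 spacing [0.03   0.0305 0.0308] 0.0044 244
side far px [[243.4, 219.5], [249.3, 225.1], [255.0, 230.9], [260.7, 236.3]] 
  c [0.5118 0.0154 0.0828] yaw(line) -106.7 slope along -1
[... 266 characters left out ...]
.5068, 0.3794, 0.0393, 0.0004], [0.4797, 0.3655, 0.0368, 0.0015], [0.4532, 0.3533, 0.0315, 0.0002], [0.4261, 0.3394, 0.0278, 0.0008]] [0.4665 0.3594 0.0339 0.0007]
tri far [[0.5217, 0.0559, 0.1015, 0.0004], [0.5141, 0.0285, 0.091, 0.0009], [0.5055, 0.001, 0.0807, 0.0013], [0.4968, -0.0267, 0.0743, 0.0011]] [0.5095 0.0147 0.0869 0.0009]
tri laid [[0.4876, -0.242, 0.0614, 0.001], [0.4792, -0.2707, 0.0579, 0.0006], [0.4706, -0.2992, 0.0526, 0.0009], [0.4619, -0.3279, 0.049, 0.0002]] [ 0.4748 -0.2849  0.0552  0.0007]
stand ((0.47741368412971497, -0.28973668813705444), 0.08061472326517105) ((0.47700178623199463, -0.28970375657081604), (0.1565980166196823, 0.15838012099266052), 161.54139709472656)
```

```bash
cat >> h.py <<'E'
from scipy.spatial.transform import Rotation as Ro
def toolR(yaw_y,tilt_axis=None,tilt=0):
    """tool pointing down with closing axis y at world yaw (deg); then tilted by tilt deg about a world axis"""
    a=np.radians(yaw_y); y=np.array([np.cos(a),np.sin(a),0]); z=np.array([0,0,-1.]); R=np.c_[np.cross(y,z),y,z]
    return (Ro.from_rotvec(np.radians(tilt)*np.array(tilt_axis)).as_matrix() if tilt else np.eye(3))@R
def cur():
    o=get_obs(); w,x,y,z=o["tool_rot"]; return o,np.array(o["eef_pos"]),Ro.from_quat([x,y,z,w]).as_matrix()
def go(*wps):
    """wps: (pos or None, R or None): prints shift in tool axes (mm) for pos, and turn (deg) for R, in sequence"""
    o,p,R=cur(); print("t %.2f"%o["t"],"p",p.round(4),"y yaw %.1f"%np.degrees(np.arctan2(R[1,1],R[0,1])),"z",R[:,2].round(3),"F",o["contact_force"].round(1),"w %.3f gf %.0f"%(o["gripper_width"]*.0854,o["grasp_force"]))
    for q,Q in wps:
        if q is not None:
            s=R.T@(np.array(q)-p); print(" shift mm",(s*1e3).round(1),"len %.0f"%(1e3*np.linalg.norm(s))); p=np.array(q)
        if Q is not None:
            print(" turn deg",np.degrees(Ro.from_matrix(R.T@Q).as_rotvec()).round(2)); R=Q
E
python3 - <<'E'
from h import *
import station; print([n for n in dir(station) if not n.startswith("_")]); print(finger_overhang if "finger_overhang" in dir() else None)
go(((.46,-.28,.26),None),((.48,.10,.26),None),((.467,.36,.16),toolR(27)),(None,toolR(116.2)))
E
```

```text
['PlanningError', 'calibration', 'finger_overhang', 'get_obs', 'hand_in', 'read_camera']
0.025
t 0.10 p [ 0.2044 -0.6428  0.2554] y yaw -72.4 z [-0.001  0.002 -1.   ] F [ 0.2 -0.2  0.4] w 0.085 gf 0
 shift mm [ 353.6 -268.3   -4.2] len 444
 shift mm [ 134.2 -356.1    0.6] len 381
 shift mm [  66.4 -251.5  100.4] len 279
 turn deg [-8.000e-02 -8.000e-02 -9.936e+01]
 turn deg [  0.    0.  -89.2]
```

Call:
drive_tool([
  {"dx": 0.0354,"dy": -0.0268},
  {"dx": 0.0354,"dy": -0.0268},
  {"dx": 0.0354,"dy": -0.0268},
  {"dx": 0.0354,"dy": -0.0268},
  {"dx": 0.0354,"dy": -0.0268},
  {"dx": 0.0354,"dy": -0.0268},
  {"dx": 0.0354,"dy": -0.0268},
  {"dx": 0.0354,"dy": -0.0268},
  {"dx": 0.0354,"dy": -0.0268},
  {"dx": 0.0354,"dy": -0.0268},
  {"dx": 0.0134,"dy": -0.0356},
  {"dx": 0.0134,"dy": -0.0356},
  {"dx": 0.0134,"dy": -0.0356},
  {"dx": 0.0134,"dy": -0.0356},
  {"dx": 0.0134,"dy": -0.0356},
  {"dx": 0.0134,"dy": -0.0356},
  {"dx": 0.0134,"dy": -0.0356},
  {"dx": 0.0134,"dy": -0.0356},
  {"dx": 0.0134,"dy": -0.0356},
  {"dx": 0.0134,"dy": -0.0356},
])

```text
schema error: expected keys claw, dx, dy, dz, wx, wy, wz
```

Call:
drive_tool([
  {"dx": 0.0095,"dy": -0.0359,"dz": 0.01},
  {"dx": 0.0095,"dy": -0.0359,"dz": 0.01},
  {"dx": 0.0095,"dy": -0.0359,"dz": 0.01},
  {"dx": 0.0095,"dy": -0.0359,"dz": 0.01},
  {"dx": 0.0095,"dy": -0.0359,"dz": 0.01},
  {"dx": 0.0095,"dy": -0.0359,"dz": 0.01},
  {"dx": 0.0095,"dy": -0.0359,"dz": 0.01},
  {"wz": -10.5},
  {"wz": -10.5},
  {"wz": -10.5},
  {"wz": -10.5},
  {"wz": -10.5},
  {"wz": -10.5},
  {"wz": -10.5},
  {"wz": -10.5},
  {"wz": -10.5},
])

```text
schema error: expected keys claw, dx, dy, dz, wx, wy, wz
```

Run:
```python
from h import *
go((None,toolR(27)),(None,toolR(116.2)),((.467,.360,.12),None),((.467,.360,.030),None))
print(get_obs()["q"].round(2))
```

```text
t 0.10 p [ 0.2044 -0.6428  0.2554] y yaw -72.4 z [-0.001  0.002 -1.   ] F [ 0.2 -0.2  0.4] w 0.085 gf 0
 turn deg [-8.000e-02 -8.000e-02 -9.936e+01]
 turn deg [  0.    0.  -89.2]
 shift mm [-678.4  783.8  135.4] len 1045
 shift mm [ 0.  0. 90.] len 90
[ 1.15  0.48  0.02  1.56 -0.01  1.11 -0.08]
```

Call:
drive_tool([
  {"claw": 0.085,"dx": 0.044,"dy": -0.0335,"dz": 0,"wx": 0,"wy": 0,"wz": 0},
  {"claw": 0.085,"dx": 0.044,"dy": -0.0335,"dz": 0,"wx": 0,"wy": 0,"wz": 0},
  {"claw": 0.085,"dx": 0.044,"dy": -0.0335,"dz": 0,"wx": 0,"wy": 0,"wz": 0},
  {"claw": 0.085,"dx": 0.044,"dy": -0.0335,"dz": 0,"wx": 0,"wy": 0,"wz": 0},
  {"claw": 0.085,"dx": 0.044,"dy": -0.0335,"dz": 0,"wx": 0,"wy": 0,"wz": 0},
  {"claw": 0.085,"dx": 0.044,"dy": -0.0335,"dz": 0,"wx": 0,"wy": 0,"wz": 0},
  {"claw": 0.085,"dx": 0.044,"dy": -0.0335,"dz": 0,"wx": 0,"wy": 0,"wz": 0},
  {"claw": 0.085,"dx": 0.044,"dy": -0.0335,"dz": 0,"wx": 0,"wy": 0,"wz": 0},
  {"claw": 0.085,"dx": 0.017,"dy": -0.0445,"dz": 0,"wx": 0,"wy": 0,"wz": 0},
  {"claw": 0.085,"dx": 0.017,"dy": -0.0445,"dz": 0,"wx": 0,"wy": 0,"wz": 0},
  {"claw": 0.085,"dx": 0.017,"dy": -0.0445,"dz": 0,"wx": 0,"wy": 0,"wz": 0},
  {"claw": 0.085,"dx": 0.017,"dy": -0.0445,"dz": 0,"wx": 0,"wy": 0,"wz": 0},
  {"claw": 0.085,"dx": 0.017,"dy": -0.0445,"dz": 0,"wx": 0,"wy": 0,"wz": 0},
  {"claw": 0.085,"dx": 0.017,"dy": -0.0445,"dz": 0,"wx": 0,"wy": 0,"wz": 0},
  {"claw": 0.085,"dx": 0.017,"dy": -0.0445,"dz": 0,"wx": 0,"wy": 0,"wz": 0},
  {"claw": 0.085,"dx": 0.017,"dy": -0.0445,"dz": 0,"wx": 0,"wy": 0,"wz": 0},
])

```text
t: 2.1
eef_pos: [0.4802, 0.1006, 0.2562]
tool_rot: [0.0, 0.988, 0.153, -0.0]
contact_force: [0.7, -0.1, -0.4]
gripper_width: 0.999
grasp_force: 0.0
```

Call:
drive_tool([
  {"claw": 0.085,"dx": 0.011,"dy": -0.042,"dz": 0.015,"wx": 0,"wy": 0,"wz": 0},
  {"claw": 0.085,"dx": 0.011,"dy": -0.042,"dz": 0.015,"wx": 0,"wy": 0,"wz": 0},
  {"claw": 0.085,"dx": 0.011,"dy": -0.042,"dz": 0.015,"wx": 0,"wy": 0,"wz": 0},
  {"claw": 0.085,"dx": 0.011,"dy": -0.042,"dz": 0.015,"wx": 0,"wy": 0,"wz": 0},
  {"claw": 0.085,"dx": 0.011,"dy": -0.042,"dz": 0.015,"wx": 0,"wy": 0,"wz": 0},
  {"claw": 0.085,"dx": 0.011,"dy": -0.042,"dz": 0.015,"wx": 0,"wy": 0,"wz": 0},
  {"claw": 0.085,"dx": 0,"dy": 0,"dz": 0,"wx": 0,"wy": 0,"wz": -10.5},
  {"claw": 0.085,"dx": 0,"dy": 0,"dz": 0,"wx": 0,"wy": 0,"wz": -10.5},
  {"claw": 0.085,"dx": 0,"dy": 0,"dz": 0,"wx": 0,"wy": 0,"wz": -10.5},
  {"claw": 0.085,"dx": 0,"dy": 0,"dz": 0,"wx": 0,"wy": 0,"wz": -10.5},
  {"claw": 0.085,"dx": 0,"dy": 0,"dz": 0,"wx": 0,"wy": 0,"wz": -10.5},
  {"claw": 0.085,"dx": 0,"dy": 0,"dz": 0,"wx": 0,"wy": 0,"wz": -10.5},
  {"claw": 0.085,"dx": 0,"dy": 0,"dz": 0,"wx": 0,"wy": 0,"wz": -10.5},
  {"claw": 0.085,"dx": 0,"dy": 0,"dz": 0,"wx": 0,"wy": 0,"wz": -10.5},
  {"claw": 0.085,"dx": 0,"dy": 0,"dz": 0,"wx": 0,"wy": 0,"wz": -10.5},
])

```text
t: 3.98
eef_pos: [0.467, 0.359, 0.1659]
tool_rot: [-0.0, 0.556, 0.831, -0.0]
contact_force: [0.6, -0.1, 0.4]
gripper_width: 0.993
grasp_force: 0.0
```

Run:
```python
from h import *
go((None,toolR(27)),(None,toolR(116.2)),((.467,.360,.12),None),((.467,.360,.030),None))
print(get_obs()["q"].round(2))
```

```text
t 3.98 p [0.467  0.359  0.1659] y yaw 22.5 z [-0.001 -0.001 -1.   ] F [ 0.6 -0.1  0.4] w 0.085 gf 0
 turn deg [-0.04  0.02 -4.53]
 turn deg [  0.    0.  -89.2]
 shift mm [-0.4  0.9 45.9] len 46
 shift mm [ 0.  0. 90.] len 90
[-0.13  0.59 -0.86  1.81  0.52  1.   -0.81]
```

Call:
drive_tool([
  {"claw": 0.085,"dx": 0,"dy": 0,"dz": 0,"wx": 0,"wy": 0,"wz": -10.4},
  {"claw": 0.085,"dx": 0,"dy": 0,"dz": 0,"wx": 0,"wy": 0,"wz": -10.4},
  {"claw": 0.085,"dx": 0,"dy": 0,"dz": 0,"wx": 0,"wy": 0,"wz": -10.4},
  {"claw": 0.085,"dx": 0,"dy": 0,"dz": 0,"wx": 0,"wy": 0,"wz": -10.4},
  {"claw": 0.085,"dx": 0,"dy": 0,"dz": 0,"wx": 0,"wy": 0,"wz": -10.4},
  {"claw": 0.085,"dx": 0,"dy": 0,"dz": 0,"wx": 0,"wy": 0,"wz": -10.4},
  {"claw": 0.085,"dx": 0,"dy": 0,"dz": 0,"wx": 0,"wy": 0,"wz": -10.4},
  {"claw": 0.085,"dx": 0,"dy": 0,"dz": 0,"wx": 0,"wy": 0,"wz": -10.4},
  {"claw": 0.085,"dx": 0,"dy": 0,"dz": 0,"wx": 0,"wy": 0,"wz": -10.4},
  {"claw": 0.085,"dx": 0,"dy": 0,"dz": 0.032,"wx": 0,"wy": 0,"wz": 0},
  {"claw": 0.085,"dx": 0,"dy": 0,"dz": 0.032,"wx": 0,"wy": 0,"wz": 0},
  {"claw": 0.085,"dx": 0,"dy": 0,"dz": 0.032,"wx": 0,"wy": 0,"wz": 0},
  {"claw": 0.085,"dx": 0,"dy": 0,"dz": 0.032,"wx": 0,"wy": 0,"wz": 0},
  {"claw": 0.085,"dx": 0,"dy": 0,"dz": 0.006,"wx": 0,"wy": 0,"wz": 0},
  {"claw": 0.085,"dx": 0,"dy": 0,"dz": 0,"wx": 0,"wy": 0,"wz": 0},
])

```text
t: 5.85
eef_pos: [0.4671, 0.3596, 0.0326]
tool_rot: [-0.0, -0.223, 0.975, 0.0]
contact_force: [0.4, 0.3, -0.2]
gripper_width: 0.996
grasp_force: 0.0
```

Call:
drive_tool([
  {"claw": 0.03,"dx": 0,"dy": 0,"dz": 0,"wx": 0,"wy": 0,"wz": 0},
  {"claw": 0.03,"dx": 0,"dy": 0,"dz": 0,"wx": 0,"wy": 0,"wz": 0},
  {"claw": 0.03,"dx": 0,"dy": 0,"dz": 0,"wx": 0,"wy": 0,"wz": 0},
  {"claw": 0.03,"dx": 0,"dy": 0,"dz": 0,"wx": 0,"wy": 0,"wz": 0},
  {"claw": 0.03,"dx": 0,"dy": 0,"dz": 0,"wx": 0,"wy": 0,"wz": 0},
  {"claw": 0.03,"dx": 0,"dy": 0,"dz": 0,"wx": 0,"wy": 0,"wz": 0},
], newtons=60)

```text
t: 6.6
eef_pos: [0.4675, 0.3604, 0.0338]
tool_rot: [0.001, -0.223, 0.975, 0.001]
contact_force: [-0.5, 0.8, 6.3]
gripper_width: 0.55
grasp_force: 63.9
```

Run:
```python
from h import *
go(((.467,.360,.23),None),((.48,.10,.23),None),((.4755,-.285,.23),None),(None,toolR(50)),(None,toolR(-16.8)))
```

```text
t 6.60 p [0.4675 0.3604 0.0338] y yaw 115.7 z [ 0.002  0.002 -1.   ] F [-0.5  0.8  6.3] w 0.047 gf 64
 shift mm [ 2.000e-01  1.000e-01 -1.962e+02] len 196
 shift mm [ 101.2 -239.8   -0.4] len 260
 shift mm [ 171.3 -344.8   -0.7] len 385
 turn deg [ 0.12  0.08 65.74]
 turn deg [ 0.   0.  66.8]
```

Call:
drive_tool([
  {"claw": 0.03,"dx": 0,"dy": 0,"dz": -0.01,"wx": 0,"wy": 0,"wz": 0},
  {"claw": 0.03,"dx": 0,"dy": 0,"dz": -0.047,"wx": 0,"wy": 0,"wz": 0},
  {"claw": 0.03,"dx": 0,"dy": 0,"dz": -0.047,"wx": 0,"wy": 0,"wz": 0},
  {"claw": 0.03,"dx": 0,"dy": 0,"dz": -0.047,"wx": 0,"wy": 0,"wz": 0},
  {"claw": 0.03,"dx": 0,"dy": 0,"dz": -0.047,"wx": 0,"wy": 0,"wz": 0},
  {"claw": 0.03,"dx": 0.017,"dy": -0.04,"dz": 0,"wx": 0,"wy": 0,"wz": 0},
  {"claw": 0.03,"dx": 0.017,"dy": -0.04,"dz": 0,"wx": 0,"wy": 0,"wz": 0},
  {"claw": 0.03,"dx": 0.017,"dy": -0.04,"dz": 0,"wx": 0,"wy": 0,"wz": 0},
  {"claw": 0.03,"dx": 0.017,"dy": -0.04,"dz": 0,"wx": 0,"wy": 0,"wz": 0},
  {"claw": 0.03,"dx": 0.017,"dy": -0.04,"dz": 0,"wx": 0,"wy": 0,"wz": 0},
  {"claw": 0.03,"dx": 0.017,"dy": -0.04,"dz": 0,"wx": 0,"wy": 0,"wz": 0},
  {"claw": 0.03,"dx": 0,"dy": 0,"dz": 0,"wx": 0,"wy": 0,"wz": 10},
  {"claw": 0.03,"dx": 0,"dy": 0,"dz": 0,"wx": 0,"wy": 0,"wz": 10},
  {"claw": 0.03,"dx": 0,"dy": 0,"dz": 0,"wx": 0,"wy": 0,"wz": 10},
  {"claw": 0.03,"dx": 0,"dy": 0,"dz": 0,"wx": 0,"wy": 0,"wz": 10},
  {"claw": 0.03,"dx": 0,"dy": 0,"dz": 0,"wx": 0,"wy": 0,"wz": 10},
  {"claw": 0.03,"dx": 0,"dy": 0,"dz": 0,"wx": 0,"wy": 0,"wz": 10},
  {"claw": 0.03,"dx": 0,"dy": 0,"dz": 0,"wx": 0,"wy": 0,"wz": 10},
])

```text
t: 8.85
eef_pos: [0.4786, 0.0988, 0.2303]
tool_rot: [-0.0, 0.379, 0.925, -0.001]
contact_force: [-0.1, -0.2, -4.0]
gripper_width: 0.549
grasp_force: 63.8
```

Run:
```python
from h import *
go(((.4755,-.285,.23),None),(None,toolR(-16.8)))
```

```text
t 8.85 p [0.4786 0.0988 0.2303] y yaw 45.4 z [-0.001 -0.001 -1.   ] F [-0.1 -0.2 -4. ] w 0.047 gf 64
 shift mm [-267.1 -275.6    0.6] len 384
 turn deg [-6.000e-02  3.000e-02  6.224e+01]
```

Call:
drive_tool([
  {"claw": 0.03,"dx": -0.0297,"dy": -0.0306,"dz": 0,"wx": 0,"wy": 0,"wz": 0},
  {"claw": 0.03,"dx": -0.0297,"dy": -0.0306,"dz": 0,"wx": 0,"wy": 0,"wz": 0},
  {"claw": 0.03,"dx": -0.0297,"dy": -0.0306,"dz": 0,"wx": 0,"wy": 0,"wz": 0},
  {"claw": 0.03,"dx": -0.0297,"dy": -0.0306,"dz": 0,"wx": 0,"wy": 0,"wz": 0},
  {"claw": 0.03,"dx": -0.0297,"dy": -0.0306,"dz": 0,"wx": 0,"wy": 0,"wz": 0},
  {"claw": 0.03,"dx": -0.0297,"dy": -0.0306,"dz": 0,"wx": 0,"wy": 0,"wz": 0},
  {"claw": 0.03,"dx": -0.0297,"dy": -0.0306,"dz": 0,"wx": 0,"wy": 0,"wz": 0},
  {"claw": 0.03,"dx": -0.0297,"dy": -0.0306,"dz": 0,"wx": 0,"wy": 0,"wz": 0},
  {"claw": 0.03,"dx": -0.0297,"dy": -0.0306,"dz": 0,"wx": 0,"wy": 0,"wz": 0},
  {"claw": 0.03,"dx": 0,"dy": 0,"dz": 0,"wx": 0,"wy": 0,"wz": 10.3},
  {"claw": 0.03,"dx": 0,"dy": 0,"dz": 0,"wx": 0,"wy": 0,"wz": 10.3},
  {"claw": 0.03,"dx": 0,"dy": 0,"dz": 0,"wx": 0,"wy": 0,"wz": 10.3},
  {"claw": 0.03,"dx": 0,"dy": 0,"dz": 0,"wx": 0,"wy": 0,"wz": 10.3},
  {"claw": 0.03,"dx": 0,"dy": 0,"dz": 0,"wx": 0,"wy": 0,"wz": 10.3},
  {"claw": 0.03,"dx": 0,"dy": 0,"dz": 0,"wx": 0,"wy": 0,"wz": 10.3},
  {"claw": 0.03,"dx": 0,"dy": 0,"dz": 0,"wx": 0,"wy": 7.9,"wz": 0},
])

```text
t: 10.85
eef_pos: [0.4797, -0.2805, 0.2311]
tool_rot: [-0.042, 0.796, 0.602, 0.056]
contact_force: [-0.5, -0.1, -3.9]
gripper_width: 0.544
grasp_force: 63.8
```

Run:
```python
from h import *
u=np.array([.289,.957,0]); n=-np.sin(np.radians(7.9))*u+np.array([0,0,np.cos(np.radians(7.9))])
T=np.array([.476,-.285,.051]); Q=toolR(-16.8,(.957,-.289,0),7.9); print(Q[:,2],-n)
go((None,Q),(T+n*.08,None),(T+n*.037,None))
p,d=read_camera("side"); cv2.imwrite("pics/s1.png",cv2.resize(p[170:330,230:430],None,fx=3,fy=3)[:,:,::-1])
```

```text
[ 0.03972155  0.13153469 -0.99051543] [ 0.03972147  0.13153443 -0.99050946]
t 10.85 p [ 0.4797 -0.2805  0.2311] y yaw -15.8 z [ 0.038  0.135 -0.99 ] F [-0.5 -0.1 -3.9] w 0.046 gf 64
 turn deg [-0.15 -0.17  1.  ]
 shift mm [-30.1  -2.2  97.7] len 102
 shift mm [ 0.  0. 43.] len 43
```

View pics/s1.png

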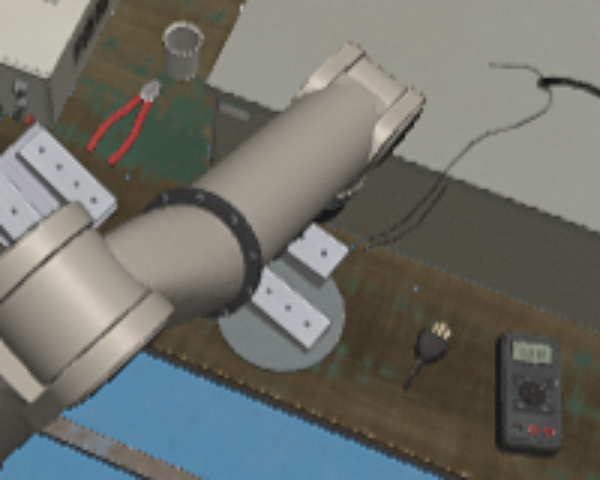

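The held ingot is at crop pixel (322,250) above the stand. Its thick end points right, over the laid ingot's thin end, and it is aligned. Descending.

Call:
drive_tool([
  {"claw": 0.03,"dx": 0,"dy": 0,"dz": 0,"wx": -0.15,"wy": -0.15,"wz": 1.0},
  {"claw": 0.03,"dx": -0.015,"dy": -0.001,"dz": 0.033,"wx": 0,"wy": 0,"wz": 0},
  {"claw": 0.03,"dx": -0.015,"dy": -0.001,"dz": 0.033,"wx": 0,"wy": 0,"wz": 0},
  {"claw": 0.03,"dx": 0,"dy": 0,"dz": 0.032,"wx": 0,"wy": 0,"wz": 0},
  {"claw": 0.03,"dx": 0,"dy": 0,"dz": 0.02,"wx": 0,"wy": 0,"wz": 0},
  {"claw": 0.03,"dx": 0,"dy": 0,"dz": 0.016,"wx": 0,"wy": 0,"wz": 0},
  {"claw": 0.03,"dx": 0,"dy": 0,"dz": 0,"wx": 0,"wy": 0,"wz": 0},
])

```text
t: 11.78
eef_pos: [0.4732, -0.2947, 0.093]
tool_rot: [-0.041, 0.802, 0.593, 0.054]
contact_force: [0.0, -0.1, -3.8]
gripper_width: 0.549
grasp_force: 63.7
```

```bash
cat > pl.py <<'E'
from h import *
u=np.array([.289,.957,0]); n=-np.sin(np.radians(7.9))*u+np.array([0,0,np.cos(np.radians(7.9))])
T=np.array([.476,-.285,.051]); Q=toolR(-16.8,(.957,-.289,0),7.9)
E
python3 - <<'E'
from pl import *
go((None,Q),(T+n*.0335,None))
E
```

```text
t 11.78 p [ 0.4732 -0.2947  0.093 ] y yaw -17.0 z [ 0.039  0.129 -0.991] F [ 0.  -0.1 -3.8] w 0.047 gf 64
 turn deg [-0.03  0.14 -0.22]
 shift mm [ 4.2 -0.1  9.4] len 10
```

Call:
drive_tool([
  {"claw": 0.03,"dx": 0.0042,"dy": 0,"dz": 0.005,"wx": 0,"wy": 0.14,"wz": -0.2},
  {"claw": 0.03,"dx": 0,"dy": 0,"dz": 0.0015,"wx": 0,"wy": 0,"wz": 0},
  {"claw": 0.03,"dx": 0,"dy": 0,"dz": 0,"wx": 0,"wy": 0,"wz": 0},
])

```text
t: 12.15
eef_pos: [0.475, -0.2908, 0.0879]
tool_rot: [-0.04, 0.801, 0.594, 0.055]
contact_force: [0.7, 0.8, -3.8]
gripper_width: 0.547
grasp_force: 63.8
```

Call:
drive_tool([
  {"claw": 0.03,"dx": 0,"dy": 0,"dz": 0.001,"wx": 0,"wy": 0,"wz": 0},
  {"claw": 0.03,"dx": 0,"dy": 0,"dz": 0,"wx": 0,"wy": 0,"wz": 0},
])

```text
t: 12.4
eef_pos: [0.4748, -0.2906, 0.0867]
tool_rot: [-0.041, 0.801, 0.594, 0.055]
contact_force: [0.1, 0.0, -3.5]
gripper_width: 0.546
grasp_force: 63.8
```

Call:
drive_tool([
  {"claw": 0.03,"dx": 0,"dy": 0,"dz": 0.001,"wx": 0,"wy": 0,"wz": 0},
  {"claw": 0.03,"dx": 0,"dy": 0,"dz": 0,"wx": 0,"wy": 0,"wz": 0},
])

```text
t: 12.65
eef_pos: [0.4748, -0.2904, 0.0856]
tool_rot: [-0.041, 0.801, 0.594, 0.055]
contact_force: [-0.1, -0.3, -4.2]
gripper_width: 0.551
grasp_force: 63.8
```

Call:
drive_tool([
  {"claw": 0.03,"dx": 0.0004,"dy": 0,"dz": 0.001,"wx": 0,"wy": 0,"wz": 0},
  {"claw": 0.03,"dx": 0,"dy": 0,"dz": 0,"wx": 0,"wy": 0,"wz": 0},
])

```text
t: 12.9
eef_pos: [0.475, -0.2897, 0.0846]
tool_rot: [-0.041, 0.801, 0.594, 0.055]
contact_force: [-0.2, -0.7, -3.8]
gripper_width: 0.549
grasp_force: 63.8
```

Call:
drive_tool([
  {"claw": 0.03,"dx": 0,"dy": 0,"dz": 0.001,"wx": 0,"wy": 0,"wz": 0},
  {"claw": 0.03,"dx": 0,"dy": 0,"dz": 0,"wx": 0,"wy": 0,"wz": 0},
])

```text
t: 13.15
eef_pos: [0.4751, -0.2898, 0.0843]
tool_rot: [-0.041, 0.801, 0.594, 0.055]
contact_force: [-2.6, 0.2, 3.8]
gripper_width: 0.549
grasp_force: 64.8
```

Call:
drive_tool([
  {"claw": 0.03,"dx": 0,"dy": 0,"dz": 0.001,"wx": 0,"wy": 0,"wz": 0},
  {"claw": 0.03,"dx": 0,"dy": 0,"dz": 0,"wx": 0,"wy": 0,"wz": 0},
])

```text
t: 13.4
eef_pos: [0.4751, -0.2899, 0.0842]
tool_rot: [-0.04, 0.801, 0.594, 0.055]
contact_force: [-6.2, 0.7, 15.1]
gripper_width: 0.548
grasp_force: 66.1
```

Call:
drive_tool([
  {"claw": 0.03,"dx": 0,"dy": 0,"dz": -0.001,"wx": 0,"wy": 0,"wz": 0},
  {"claw": 0.075,"dx": 0,"dy": 0,"dz": 0,"wx": 0,"wy": 0,"wz": 0},
  {"claw": 0.075,"dx": 0,"dy": 0,"dz": 0,"wx": 0,"wy": 0,"wz": 0},
  {"claw": 0.075,"dx": 0,"dy": 0,"dz": 0,"wx": 0,"wy": 0,"wz": 0},
  {"claw": 0.075,"dx": 0,"dy": 0,"dz": 0,"wx": 0,"wy": 0,"wz": 0},
  {"claw": 0.075,"dx": 0,"dy": 0,"dz": -0.015,"wx": 0,"wy": 0,"wz": 0},
  {"claw": 0.075,"dx": 0,"dy": 0,"dz": -0.04,"wx": 0,"wy": 0,"wz": 0},
  {"claw": 0.075,"dx": 0,"dy": 0,"dz": -0.04,"wx": 0,"wy": 0,"wz": 0},
  {"claw": 0.075,"dx": 0,"dy": 0,"dz": -0.04,"wx": 0,"wy": 0,"wz": 0},
  {"claw": 0.075,"dx": 0,"dy": 0,"dz": 0,"wx": 0,"wy": -7.8,"wz": 0},
])

```text
t: 14.65
eef_pos: [0.4699, -0.3121, 0.2212]
tool_rot: [0.004, 0.806, 0.593, 0.001]
contact_force: [-1.1, 0.9, -0.4]
gripper_width: 0.875
grasp_force: 0.0
```

```bash
cat >> pl.py <<'E'
ur=np.array([np.cos(np.radians(73.1)),np.sin(np.radians(73.1)),0]); s=np.radians(25)
nr=-np.sin(s)*ur+np.array([0,0,np.cos(s)]); ax=(ur[1],-ur[0],0)
Qr=toolR(-16.9,ax,25)
U2=np.array([.4338,.0516,.0540]); U3=np.array([.5146,.0276,.0545])
E
python3 - <<'E'
from pl import *
p,d=read_camera("top"); np.savez("top1.npz",p=p,d=d); g=p.mean(2); cal=calibration("top")
cv2.imwrite("pics/t1.png",cv2.resize(p[200:290,230:410],None,fx=4,fy=4,interpolation=cv2.INTER_CUBIC)[:,:,::-1])
go(((.44,-.01,.23),None),(None,Qr),(U2+nr*.11,None),(U2+nr*.033,None))
E
```

```text
t 14.70 p [ 0.4716 -0.3061  0.2209] y yaw -16.8 z [ 0.004 -0.008 -1.   ] F [1.3 4.4 1.1] w 0.075 gf 0
 shift mm [ 274.4 -115.6  -11.7] len 298
 turn deg [ 0.35 25.39  0.22]
 shift mm [-22.6 -23.8  73.7] len 81
 shift mm [-0.  0. 77.] len 77
```

View pics/t1.png

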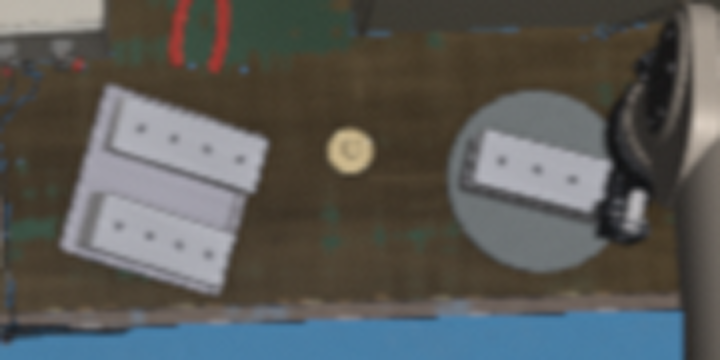

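Ingot_one sits on the laid one, with spots visible at crop (502,160), (537,169) and (572,180). I'll measure it when the view is clear. Now to the near rack ingot.

Call:
drive_tool([
  {"claw": 0.066,"dx": 0.039,"dy": -0.0165,"dz": -0.002,"wx": 0,"wy": 0,"wz": 0},
  {"claw": 0.066,"dx": 0.039,"dy": -0.0165,"dz": -0.002,"wx": 0,"wy": 0,"wz": 0},
  {"claw": 0.066,"dx": 0.039,"dy": -0.0165,"dz": -0.002,"wx": 0,"wy": 0,"wz": 0},
  {"claw": 0.066,"dx": 0.039,"dy": -0.0165,"dz": -0.002,"wx": 0,"wy": 0,"wz": 0},
  {"claw": 0.066,"dx": 0.039,"dy": -0.0165,"dz": -0.002,"wx": 0,"wy": 0,"wz": 0},
  {"claw": 0.066,"dx": 0.039,"dy": -0.0165,"dz": -0.002,"wx": 0,"wy": 0,"wz": 0},
  {"claw": 0.066,"dx": 0.039,"dy": -0.0165,"dz": -0.002,"wx": 0,"wy": 0,"wz": 0},
  {"claw": 0.066,"dx": 0,"dy": 0,"dz": 0,"wx": 0,"wy": 8.5,"wz": 0},
  {"claw": 0.066,"dx": 0,"dy": 0,"dz": 0,"wx": 0.3,"wy": 8.5,"wz": 0},
  {"claw": 0.066,"dx": 0,"dy": 0,"dz": 0,"wx": 0,"wy": 8.4,"wz": 0.2},
  {"claw": 0.066,"dx": 0,"dy": 0,"dz": 0,"wx": 0,"wy": 0,"wz": 0},
])

```text
t: 16.08
eef_pos: [0.4377, -0.015, 0.2313]
tool_rot: [-0.134, 0.786, 0.577, 0.176]
contact_force: [0.6, -0.0, -0.2]
gripper_width: 0.773
grasp_force: 0.0
```

Run:
```python
from pl import *
go((None,Qr),(U2+nr*.11,None),(U2+nr*.033,None)); print(get_obs()["q"].round(2))
g0=np.load("top0.npz")["p"].mean(2); cal=calibration("top"); d0=np.load("top0.npz")["d"]
p,d=read_camera("top"); np.savez("top2.npz",p=p,d=d); g=p.mean(2)
s=spots(g,((352.5,240),(377.5,247.5))); P=onplane(cal,s,np.array([0,0,1.]),.0814); print(s.round(1).tolist(),P.round(4).tolist(),P.mean(0).round(4)); dv=P[3]-P[0]; print(np.degrees(np.arctan2(dv[1],dv[0])),np.linalg.norm(dv))
pl,sd,N=fitplane(cal,d,s,5); print(pl,np.degrees(np.arctan(pl[:2])),pl[:2]@P.mean(0)[:2]+pl[2],N)
```

```text
t 16.07 p [ 0.4377 -0.015   0.2313] y yaw -17.3 z [ 0.122  0.414 -0.902] F [ 0.6 -0.  -0.2] w 0.066 gf 0
 turn deg [-0.24 -0.56 -0.57]
 shift mm [-18.2 -23.1  77.1] len 83
 shift mm [-0.  0. 77.] len 77
[ 1.09  0.27 -1.01  2.13 -0.3   0.81  0.01]
[[352.0, 240.2], [360.9, 242.9], [369.0, 245.3], [381.4, 246.7]] [[0.4862, -0.237, 0.0814], [0.4763, -0.2665, 0.0814], [0.4673, -0.2931, 0.0814], [0.4613, -0.3344, 0.0814]] [ 0.4728 -0.2827  0.0814]
-104.349093356371 0.10056228101328912
[-3.77532827  1.8051837   2.42198549] [-75.16432442  61.01529016] 0.12675011038801465 455
```

Call:
drive_tool([
  {"claw": 0.066,"dx": 0,"dy": 0,"dz": 0,"wx": -0.24,"wy": -0.56,"wz": -0.57},
  {"claw": 0.066,"dx": -0.0091,"dy": -0.0116,"dz": 0.0385,"wx": 0,"wy": 0,"wz": 0},
  {"claw": 0.066,"dx": -0.0091,"dy": -0.0116,"dz": 0.0385,"wx": 0,"wy": 0,"wz": 0},
  {"claw": 0.066,"dx": 0,"dy": 0,"dz": 0.02,"wx": 0,"wy": 0,"wz": 0},
  {"claw": 0.066,"dx": 0,"dy": 0,"dz": 0.01,"wx": 0,"wy": 0,"wz": 0},
  {"claw": 0.066,"dx": 0,"dy": 0,"dz": 0,"wx": 0,"wy": 0,"wz": 0},
])

```text
t: 16.88
eef_pos: [0.4249, 0.0224, 0.1274]
tool_rot: [-0.128, 0.782, 0.585, 0.174]
contact_force: [-0.4, 0.0, 0.7]
gripper_width: 0.768
grasp_force: 0.0
```

Run:
```python
from pl import *
go((None,Qr),(U2+nr*.033,None)); print(get_obs()["q"].round(2))
p,d=read_camera("top"); np.savez("top3.npz",p=p,d=d)
cv2.imwrite("pics/t3.png",cv2.resize(p[200:300,230:410],None,fx=4,fy=4,interpolation=cv2.INTER_CUBIC)[:,:,::-1])
```

```text
t 16.88 p [0.4249 0.0224 0.1274] y yaw -16.4 z [ 0.122  0.403 -0.907] F [-0.4  0.   0.7] w 0.066 gf 0
 turn deg [-0.05  0.08  0.51]
 shift mm [-3.4  0.1 46.4] len 47
[ 0.89  0.43 -0.92  2.27 -0.17  0.49 -0.1 ]
```

View pics/t3.png

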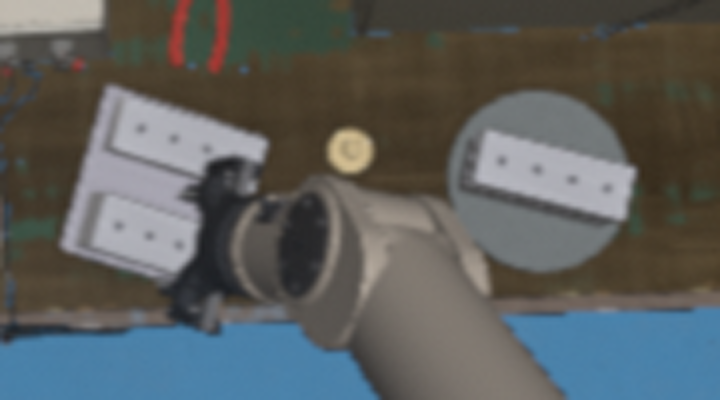

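The gripper lines up over the near ingot. Stack spots run from crop (502,160) to (607,188), which is px (355.5,240)–(381.8,247).

Call:
drive_tool([
  {"claw": 0.066,"dx": -0.0034,"dy": 0,"dz": 0.02,"wx": 0,"wy": 0,"wz": 0.5},
  {"claw": 0.066,"dx": 0,"dy": 0,"dz": 0.016,"wx": 0,"wy": 0,"wz": 0},
  {"claw": 0.066,"dx": 0,"dy": 0,"dz": 0.009,"wx": 0,"wy": 0,"wz": 0},
  {"claw": 0.066,"dx": 0,"dy": 0,"dz": 0,"wx": 0,"wy": 0,"wz": 0},
])

```text
t: 17.42
eef_pos: [0.4293, 0.0365, 0.085]
tool_rot: [-0.129, 0.785, 0.581, 0.173]
contact_force: [-0.4, 0.3, 0.9]
gripper_width: 0.772
grasp_force: 0.0
```

Run:
```python
from pl import *
go((None,Qr),(U2+nr*.033,None)); print(get_obs()["q"].round(2))
z=np.load("top3.npz"); cal=calibration("top")
s=spots(z["p"].mean(2),((355.5,240),(381.8,247))); pl,sd,N=fitplane(cal,z["d"],s,5)
P=onplane(cal,s,np.array([0,0,1.]),.082); dv=P[3]-P[0]; print(s.round(1).tolist(),P.mean(0).round(4),np.degrees(np.arctan2(dv[1],dv[0])).round(2),np.linalg.norm(dv).round(4),np.degrees(np.arctan(pl[:2])).round(1),(pl[:2]@P.mean(0)[:2]+pl[2]).round(4))
```

```text
t 17.43 p [0.4293 0.0365 0.085 ] y yaw -17.0 z [ 0.122  0.403 -0.907] F [-0.4  0.3  0.9] w 0.066 gf 0
 turn deg [-0.01  0.07 -0.13]
 shift mm [ 1.1 -0.1  1.7] len 2
[ 0.77  0.51 -0.84  2.29 -0.12  0.37 -0.16]
[[355.0, 239.8], [363.9, 241.9], [372.6, 244.5], [381.4, 246.6]] [ 0.4742 -0.2908  0.082 ] -106.66 0.0909 [0.3 0.1] 0.0817
```

Call:
drive_tool([
  {"claw": 0.066,"dx": 0.0011,"dy": 0,"dz": 0.001,"wx": 0,"wy": 0,"wz": 0},
  {"claw": 0.03,"dx": 0,"dy": 0,"dz": 0,"wx": 0,"wy": 0,"wz": 0},
  {"claw": 0.03,"dx": 0,"dy": 0,"dz": 0,"wx": 0,"wy": 0,"wz": 0},
  {"claw": 0.03,"dx": 0,"dy": 0,"dz": 0,"wx": 0,"wy": 0,"wz": 0},
  {"claw": 0.03,"dx": 0,"dy": 0,"dz": 0,"wx": 0,"wy": 0,"wz": 0},
], newtons=60)

```text
t: 18.05
eef_pos: [0.4297, 0.0375, 0.0849]
tool_rot: [-0.129, 0.785, 0.58, 0.173]
contact_force: [-2.6, -2.7, 9.4]
gripper_width: 0.548
grasp_force: 60.7
```

Run:
```python
from pl import *
o,p,R=cur(); print("ingot rel tool mm",(R.T@(U2-p)*1e3).round(1))
V=toolR(-16.9)
go((None,Qr),(U2+nr*.033,None),(p+nr*.03,None),((.45,-.06,.26),None),(None,V),(None,toolR(-106.8)))
```

```text
ingot rel tool mm [ 0.3 -0.2 34.2]
t 18.05 p [0.4297 0.0375 0.0849] y yaw -17.0 z [ 0.123  0.403 -0.907] F [-2.6 -2.7  9.4] w 0.047 gf 61
 turn deg [ 0.02  0.09 -0.15]
 shift mm [ 0.2 -0.2  1.2] len 1
 shift mm [ -0.2   0.2 -31.2] len 31
 shift mm [  -5.2   47.8 -165.6] len 172
 turn deg [  0. -25.   0.]
 turn deg [ 0.   0.  89.9]
```

Call:
drive_tool([
  {"claw": 0.03,"dx": 0,"dy": 0,"dz": -0.01,"wx": 0,"wy": 0,"wz": 0},
  {"claw": 0.03,"dx": 0,"dy": 0,"dz": -0.025,"wx": 0,"wy": 0,"wz": 0},
  {"claw": 0.03,"dx": -0.001,"dy": 0.01,"dz": -0.033,"wx": 0,"wy": 0,"wz": 0},
  {"claw": 0.03,"dx": -0.001,"dy": 0.01,"dz": -0.033,"wx": 0,"wy": 0,"wz": 0},
  {"claw": 0.03,"dx": -0.001,"dy": 0.01,"dz": -0.033,"wx": 0,"wy": 0,"wz": 0},
  {"claw": 0.03,"dx": -0.001,"dy": 0.01,"dz": -0.033,"wx": 0,"wy": 0,"wz": 0},
  {"claw": 0.03,"dx": -0.001,"dy": 0.01,"dz": -0.033,"wx": 0,"wy": 0,"wz": 0},
  {"claw": 0.03,"dx": 0,"dy": 0,"dz": 0,"wx": 0,"wy": -8.3,"wz": 0},
  {"claw": 0.03,"dx": 0,"dy": 0,"dz": 0,"wx": 0,"wy": -8.3,"wz": 0},
  {"claw": 0.03,"dx": 0,"dy": 0,"dz": 0,"wx": 0,"wy": -8.4,"wz": 0},
  {"claw": 0.03,"dx": 0,"dy": 0,"dz": 0,"wx": 0,"wy": 0,"wz": 0},
])

```text
t: 19.42
eef_pos: [0.4515, -0.059, 0.2639]
tool_rot: [-0.0, 0.802, 0.597, -0.0]
contact_force: [-0.6, 0.3, -3.9]
gripper_width: 0.543
grasp_force: 64.1
```

Run:
```python
from pl import *
go((None,toolR(-16.9)),((.475,-.29,.24),None),(None,toolR(-106.8))); print(get_obs()["q"].round(2))
```

```text
t 19.43 p [ 0.4515 -0.059   0.2639] y yaw -16.7 z [-0.001  0.    -1.   ] F [-0.6  0.3 -3.9] w 0.046 gf 64
 turn deg [-0.07  0.02  0.22]
 shift mm [-214.2   89.7   23.9] len 233
 turn deg [ 0.   0.  89.9]
[ 0.81  0.2  -0.9   2.    0.18  1.02 -0.47]
```

Call:
drive_tool([
  {"claw": 0.03,"dx": -0.0357,"dy": 0.015,"dz": 0.004,"wx": 0,"wy": 0,"wz": 0},
  {"claw": 0.03,"dx": -0.0357,"dy": 0.015,"dz": 0.004,"wx": 0,"wy": 0,"wz": 0},
  {"claw": 0.03,"dx": -0.0357,"dy": 0.015,"dz": 0.004,"wx": 0,"wy": 0,"wz": 0},
  {"claw": 0.03,"dx": -0.0357,"dy": 0.015,"dz": 0.004,"wx": 0,"wy": 0,"wz": 0},
  {"claw": 0.03,"dx": -0.0357,"dy": 0.015,"dz": 0.004,"wx": 0,"wy": 0,"wz": 0},
  {"claw": 0.03,"dx": -0.0357,"dy": 0.015,"dz": 0.004,"wx": 0,"wy": 0,"wz": 0},
  {"claw": 0.03,"dx": 0,"dy": 0,"dz": 0,"wx": 0,"wy": 0,"wz": 10},
  {"claw": 0.03,"dx": 0,"dy": 0,"dz": 0,"wx": 0,"wy": 0,"wz": 10},
  {"claw": 0.03,"dx": 0,"dy": 0,"dz": 0,"wx": 0,"wy": 0,"wz": 10},
  {"claw": 0.03,"dx": 0,"dy": 0,"dz": 0,"wx": 0,"wy": 0,"wz": 10},
  {"claw": 0.03,"dx": 0,"dy": 0,"dz": 0,"wx": 0,"wy": 0,"wz": 10},
  {"claw": 0.03,"dx": 0,"dy": 0,"dz": 0,"wx": 0,"wy": 0,"wz": 10},
  {"claw": 0.03,"dx": 0,"dy": 0,"dz": 0,"wx": 0,"wy": 0,"wz": 10},
  {"claw": 0.03,"dx": 0,"dy": 0,"dz": 0,"wx": 0,"wy": 0,"wz": 10},
  {"claw": 0.03,"dx": 0,"dy": 0,"dz": 0,"wx": 0,"wy": 0,"wz": 10},
  {"claw": 0.03,"dx": 0,"dy": 0,"dz": 0.04,"wx": 0,"wy": 0,"wz": 0},
  {"claw": 0.03,"dx": 0,"dy": 0,"dz": 0.04,"wx": 0,"wy": 0,"wz": 0},
  {"claw": 0.03,"dx": 0,"dy": 0,"dz": 0.02,"wx": 0,"wy": 0,"wz": 0},
  {"claw": 0.03,"dx": 0,"dy": 0,"dz": 0,"wx": 0,"wy": 0,"wz": 0},
])

```text
t: 21.8
eef_pos: [0.4718, -0.2938, 0.1375]
tool_rot: [-0.001, 0.989, -0.15, -0.003]
contact_force: [-0.5, 0.2, -4.1]
gripper_width: 0.553
grasp_force: 63.9
```

Run:
```python
from pl import *
go((None,toolR(-106.8)),((.475,-.29,.116),None)); print(get_obs()["q"].round(2))
```

```text
t 21.80 p [ 0.4718 -0.2938  0.1375] y yaw -107.2 z [-0.005  0.004 -1.   ] F [-0.5  0.2 -4.1] w 0.047 gf 64
 turn deg [-0.11  0.36 -0.4 ]
 shift mm [ 2.  -4.6 21.5] len 22
[ 0.76  0.46 -0.4   1.92  0.24  0.81 -1.64]
```

Call:
drive_tool([
  {"claw": 0.03,"dx": 0.002,"dy": -0.0046,"dz": 0.006,"wx": -0.1,"wy": 0.35,"wz": -0.4},
  {"claw": 0.03,"dx": 0,"dy": 0,"dz": 0.009,"wx": 0,"wy": 0,"wz": 0},
  {"claw": 0.03,"dx": 0,"dy": 0,"dz": 0.003,"wx": 0,"wy": 0,"wz": 0},
  {"claw": 0.03,"dx": 0,"dy": 0,"dz": 0,"wx": 0,"wy": 0,"wz": 0},
])

```text
t: 22.3
eef_pos: [0.4778, -0.2893, 0.1216]
tool_rot: [0.002, 0.989, -0.145, 0.002]
contact_force: [0.6, -0.4, -4.1]
gripper_width: 0.544
grasp_force: 64.1
```

Run:
```python
from pl import *
go((None,toolR(-106.8)),((.475,-.29,.116),None))
```

```text
t 22.30 p [ 0.4778 -0.2893  0.1216] y yaw -106.6 z [ 0.003 -0.004 -1.   ] F [ 0.6 -0.4 -4.1] w 0.046 gf 64
 turn deg [ 0.17 -0.26  0.17]
 shift mm [-2.5  1.5  5.6] len 6
```

Call:
drive_tool([
  {"claw": 0.03,"dx": -0.002,"dy": 0.001,"dz": 0.003,"wx": 0.1,"wy": -0.2,"wz": 0.1},
  {"claw": 0.03,"dx": 0,"dy": 0,"dz": 0,"wx": 0,"wy": 0,"wz": 0},
  {"claw": 0.03,"dx": 0,"dy": 0,"dz": 0,"wx": 0,"wy": 0,"wz": 0},
])

```text
t: 22.68
eef_pos: [0.4758, -0.2898, 0.1187]
tool_rot: [0.001, 0.989, -0.146, 0.001]
contact_force: [0.8, 0.1, -4.9]
gripper_width: 0.544
grasp_force: 64.1
```

Run:
```python
from pl import *
go((None,toolR(-106.8)),((.475,-.29,.116),None))
```

```text
t 22.68 p [ 0.4758 -0.2898  0.1187] y yaw -106.7 z [ 0.001 -0.002 -1.   ] F [ 0.8  0.1 -4.9] w 0.046 gf 64
 turn deg [ 0.07 -0.09  0.06]
 shift mm [-0.7  0.4  2.7] len 3
```

Call:
drive_tool([
  {"claw": 0.03,"dx": -0.0005,"dy": 0,"dz": 0.0015,"wx": 0,"wy": 0,"wz": 0},
  {"claw": 0.03,"dx": 0,"dy": 0,"dz": 0,"wx": 0,"wy": 0,"wz": 0},
])

```text
t: 22.92
eef_pos: [0.4751, -0.2895, 0.117]
tool_rot: [0.001, 0.989, -0.146, 0.0]
contact_force: [0.6, -0.2, -3.9]
gripper_width: 0.55
grasp_force: 64.1
```

Call:
drive_tool([
  {"claw": 0.03,"dx": 0,"dy": 0,"dz": 0.001,"wx": 0,"wy": 0,"wz": 0},
  {"claw": 0.03,"dx": 0,"dy": 0,"dz": 0,"wx": 0,"wy": 0,"wz": 0},
])

```text
t: 23.18
eef_pos: [0.4752, -0.2896, 0.1161]
tool_rot: [0.001, 0.989, -0.146, 0.0]
contact_force: [0.1, 0.6, -3.4]
gripper_width: 0.542
grasp_force: 64.1
```

Call:
drive_tool([
  {"claw": 0.03,"dx": 0,"dy": 0,"dz": 0.001,"wx": 0,"wy": 0,"wz": 0},
  {"claw": 0.03,"dx": 0,"dy": 0,"dz": 0,"wx": 0,"wy": 0,"wz": 0},
])

```text
t: 23.42
eef_pos: [0.4754, -0.2896, 0.1156]
tool_rot: [0.001, 0.989, -0.146, 0.001]
contact_force: [-1.9, 1.2, 2.3]
gripper_width: 0.546
grasp_force: 64.7
```

Call:
drive_tool([
  {"claw": 0.03,"dx": 0,"dy": 0,"dz": 0.0005,"wx": 0,"wy": 0,"wz": 0},
  {"claw": 0.075,"dx": 0,"dy": 0,"dz": 0,"wx": 0,"wy": 0,"wz": 0},
  {"claw": 0.075,"dx": 0,"dy": 0,"dz": 0,"wx": 0,"wy": 0,"wz": 0},
  {"claw": 0.075,"dx": 0,"dy": 0,"dz": 0,"wx": 0,"wy": 0,"wz": 0},
  {"claw": 0.075,"dx": 0,"dy": 0,"dz": 0,"wx": 0,"wy": 0,"wz": 0},
  {"claw": 0.066,"dx": 0,"dy": 0,"dz": -0.012,"wx": 0,"wy": 0,"wz": 0},
  {"claw": 0.066,"dx": 0,"dy": 0,"dz": -0.04,"wx": 0,"wy": 0,"wz": 0},
  {"claw": 0.066,"dx": 0,"dy": 0,"dz": -0.04,"wx": 0,"wy": 0,"wz": 0},
  {"claw": 0.066,"dx": 0,"dy": 0,"dz": -0.04,"wx": 0,"wy": 0,"wz": -10},
  {"claw": 0.066,"dx": 0,"dy": 0,"dz": 0,"wx": 0,"wy": 0,"wz": -10},
  {"claw": 0.066,"dx": 0,"dy": 0,"dz": 0,"wx": 0,"wy": 0,"wz": -10},
  {"claw": 0.066,"dx": 0,"dy": 0,"dz": 0,"wx": 0,"wy": 0,"wz": -10},
  {"claw": 0.066,"dx": 0,"dy": 0,"dz": 0,"wx": 0,"wy": 0,"wz": -10},
  {"claw": 0.066,"dx": 0,"dy": 0,"dz": 0,"wx": 0,"wy": 0,"wz": -10},
  {"claw": 0.066,"dx": 0,"dy": 0,"dz": 0,"wx": 0,"wy": 0,"wz": -10},
  {"claw": 0.066,"dx": 0,"dy": 0,"dz": 0,"wx": 0,"wy": 0,"wz": -10},
  {"claw": 0.066,"dx": 0,"dy": 0,"dz": 0,"wx": 0,"wy": 0,"wz": -10},
])

```text
t: 25.55
eef_pos: [0.4752, -0.2894, 0.2475]
tool_rot: [0.001, 0.801, 0.599, -0.0]
contact_force: [-0.1, -0.2, 1.0]
gripper_width: 0.773
grasp_force: 0.0
```

Run:
```python
from pl import *
go(((.52,-.04,.24),None),(None,Qr),(U3+nr*.06,None),(U3+nr*.034,None)); print(get_obs()["q"].round(2))
```

```text
t 25.55 p [ 0.4752 -0.2894  0.2475] y yaw -16.4 z [ 0.001 -0.002 -1.   ] F [-0.1 -0.2  1. ] w 0.066 gf 0
 shift mm [252.  -27.5   7. ] len 254
 turn deg [ 0.   25.1   0.51]
 shift mm [-21.2 -24.8 134.8] len 139
 shift mm [-0. -0. 26.] len 26
[ 1.03  0.38 -0.74  1.81  0.3   1.06 -0.11]
```

Call:
drive_tool([
  {"claw": 0.066,"dx": 0.0415,"dy": -0.003,"dz": 0,"wx": 0,"wy": 0,"wz": 0},
  {"claw": 0.066,"dx": 0.0415,"dy": -0.003,"dz": 0,"wx": 0,"wy": 0,"wz": 0},
  {"claw": 0.066,"dx": 0.0415,"dy": -0.003,"dz": 0,"wx": 0,"wy": 0,"wz": 0},
  {"claw": 0.066,"dx": 0.0415,"dy": -0.003,"dz": 0,"wx": 0,"wy": 0,"wz": 0},
  {"claw": 0.066,"dx": 0.0415,"dy": -0.003,"dz": 0,"wx": 0,"wy": 0,"wz": 0},
  {"claw": 0.066,"dx": 0.0415,"dy": -0.003,"dz": 0,"wx": 0,"wy": 0,"wz": 0},
  {"claw": 0.066,"dx": 0,"dy": 0,"dz": 0,"wx": 0,"wy": 8.4,"wz": 0.5},
  {"claw": 0.066,"dx": 0,"dy": 0,"dz": 0,"wx": 0,"wy": 8.4,"wz": 0},
  {"claw": 0.066,"dx": 0,"dy": 0,"dz": 0,"wx": 0,"wy": 8.3,"wz": 0},
  {"claw": 0.066,"dx": 0,"dy": 0,"dz": 0,"wx": 0,"wy": 0,"wz": 0},
])

```text
t: 26.8
eef_pos: [0.5289, -0.0492, 0.2456]
tool_rot: [-0.128, 0.788, 0.577, 0.174]
contact_force: [-0.4, -0.1, -0.7]
gripper_width: 0.771
grasp_force: 0.0
```

Run:
```python
from pl import *
go((None,Qr),(U3+nr*.06,None),(U3+nr*.034,None)); print(get_obs()["q"].round(2))
p,d=read_camera("top"); np.savez("top4.npz",p=p,d=d)
cv2.imwrite("pics/t4.png",cv2.resize(p[200:290,230:410],None,fx=4,fy=4,interpolation=cv2.INTER_CUBIC)[:,:,::-1])
```

```text
t 26.80 p [ 0.5289 -0.0492  0.2456] y yaw -17.6 z [ 0.126  0.403 -0.906] F [-0.4 -0.1 -0.7] w 0.066 gf 0
 turn deg [ 0.22  0.02 -0.66]
 shift mm [-17.9 -36.1 142.5] len 148
 shift mm [-0. -0. 26.] len 26
[ 1.01  0.44 -1.    1.92 -0.08  0.88 -0.18]
```

View pics/t4.png

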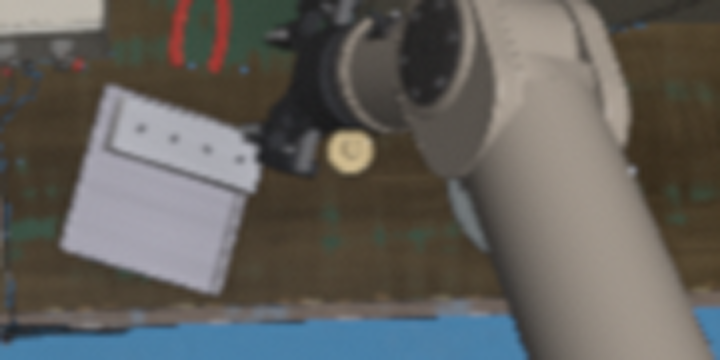

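Ingot_three is undisturbed, with spots from crop (142,128) to (240,160). The arm hides the stack. Descending to grasp.

Call:
drive_tool([
  {"claw": 0.066,"dx": -0.009,"dy": -0.018,"dz": 0.02,"wx": 0.2,"wy": 0,"wz": -0.6},
  {"claw": 0.066,"dx": -0.009,"dy": -0.018,"dz": 0.03,"wx": 0,"wy": 0,"wz": 0},
  {"claw": 0.066,"dx": 0,"dy": 0,"dz": 0.03,"wx": 0,"wy": 0,"wz": 0},
  {"claw": 0.066,"dx": 0,"dy": 0,"dz": 0.03,"wx": 0,"wy": 0,"wz": 0},
  {"claw": 0.066,"dx": 0,"dy": 0,"dz": 0.02,"wx": 0,"wy": 0,"wz": 0},
  {"claw": 0.066,"dx": 0,"dy": 0,"dz": 0,"wx": 0,"wy": 0,"wz": 0},
])

```text
t: 27.6
eef_pos: [0.5062, 0.0043, 0.121]
tool_rot: [-0.129, 0.781, 0.586, 0.173]
contact_force: [0.2, 0.2, 0.5]
gripper_width: 0.772
grasp_force: 0.0
```

Run:
```python
from pl import *
go((None,Qr),(U3+nr*.033,None)); print(get_obs()["q"].round(2))
```

```text
t 27.60 p [0.5062 0.0043 0.121 ] y yaw -16.3 z [ 0.12   0.405 -0.907] F [0.2 0.2 0.5] w 0.066 gf 0
 turn deg [-0.18  0.04  0.57]
 shift mm [-5.6  1.3 37.7] len 38
[ 0.84  0.57 -0.9   2.09  0.02  0.56 -0.25]
```

Call:
drive_tool([
  {"claw": 0.066,"dx": -0.005,"dy": 0.001,"dz": 0.01,"wx": -0.2,"wy": 0,"wz": 0.5},
  {"claw": 0.066,"dx": 0,"dy": 0,"dz": 0.016,"wx": 0,"wy": 0,"wz": 0},
  {"claw": 0.066,"dx": 0,"dy": 0,"dz": 0.01,"wx": 0,"wy": 0,"wz": 0},
  {"claw": 0.066,"dx": 0,"dy": 0,"dz": 0,"wx": 0,"wy": 0,"wz": 0},
  {"claw": 0.066,"dx": 0,"dy": 0,"dz": 0,"wx": 0,"wy": 0,"wz": 0},
])

```text
t: 28.22
eef_pos: [0.5107, 0.0117, 0.0862]
tool_rot: [-0.128, 0.785, 0.58, 0.175]
contact_force: [0.3, -0.8, 0.3]
gripper_width: 0.772
grasp_force: 0.0
```

Run:
```python
from pl import *
go((None,Qr),(U3+nr*.033,None))
```

```text
t 28.23 p [0.5107 0.0117 0.0862] y yaw -17.1 z [ 0.126  0.404 -0.906] F [ 0.3 -0.8  0.3] w 0.066 gf 0
 turn deg [ 0.18 -0.03 -0.18]
 shift mm [ 1.4 -0.9  2.7] len 3
```

Call:
drive_tool([
  {"claw": 0.066,"dx": 0.0012,"dy": -0.0006,"dz": 0.0015,"wx": 0.1,"wy": 0,"wz": -0.1},
  {"claw": 0.03,"dx": 0,"dy": 0,"dz": 0,"wx": 0,"wy": 0,"wz": 0},
  {"claw": 0.03,"dx": 0,"dy": 0,"dz": 0,"wx": 0,"wy": 0,"wz": 0},
  {"claw": 0.03,"dx": 0,"dy": 0,"dz": 0,"wx": 0,"wy": 0,"wz": 0},
  {"claw": 0.03,"dx": 0,"dy": 0,"dz": 0,"wx": 0,"wy": 0,"wz": 0},
], newtons=60)

```text
t: 28.85
eef_pos: [0.5106, 0.0133, 0.0857]
tool_rot: [-0.128, 0.785, 0.581, 0.174]
contact_force: [-1.3, -2.0, 5.5]
gripper_width: 0.552
grasp_force: 62.1
```

Run:
```python
from pl import *
o,p,R=cur(); print("ingot rel tool mm",(R.T@(U3-p)*1e3).round(1))
go((p+nr*.035,None),((.49,-.06,.28),None),(None,toolR(-16.9)))
```

```text
ingot rel tool mm [ 0.3 -0.4 34.5]
t 28.85 p [0.5106 0.0133 0.0857] y yaw -17.0 z [ 0.125  0.404 -0.906] F [-1.3 -2.   5.5] w 0.047 gf 62
 shift mm [  0.    0.1 -35. ] len 35
 shift mm [  13.2    1.8 -173.3] len 174
 turn deg [  0.07 -25.01  -0.11]
```

Call:
drive_tool([
  {"claw": 0.03,"dx": 0,"dy": 0,"dz": -0.01,"wx": 0,"wy": 0,"wz": 0},
  {"claw": 0.03,"dx": 0,"dy": 0,"dz": -0.025,"wx": 0,"wy": 0,"wz": 0},
  {"claw": 0.03,"dx": 0.0026,"dy": 0,"dz": -0.035,"wx": 0,"wy": 0,"wz": 0},
  {"claw": 0.03,"dx": 0.0026,"dy": 0,"dz": -0.035,"wx": 0,"wy": 0,"wz": 0},
  {"claw": 0.03,"dx": 0.0026,"dy": 0,"dz": -0.035,"wx": 0,"wy": 0,"wz": 0},
  {"claw": 0.03,"dx": 0.0026,"dy": 0,"dz": -0.035,"wx": 0,"wy": 0,"wz": 0},
  {"claw": 0.03,"dx": 0.0026,"dy": 0,"dz": -0.035,"wx": 0,"wy": 0,"wz": 0},
  {"claw": 0.03,"dx": 0,"dy": 0,"dz": 0,"wx": 0,"wy": -8.3,"wz": 0},
  {"claw": 0.03,"dx": 0,"dy": 0,"dz": 0,"wx": 0,"wy": -8.3,"wz": 0},
  {"claw": 0.03,"dx": 0,"dy": 0,"dz": 0,"wx": 0,"wy": -8.4,"wz": 0},
  {"claw": 0.03,"dx": 0,"dy": 0,"dz": 0,"wx": 0,"wy": 0,"wz": 0},
])

```text
t: 30.22
eef_pos: [0.488, -0.0568, 0.2816]
tool_rot: [-0.0, 0.802, 0.597, 0.001]
contact_force: [-0.4, -0.2, -4.2]
gripper_width: 0.549
grasp_force: 62.9
```

Run:
```python
from pl import *
go((None,toolR(-16.9)),((.475,-.29,.28),None),(None,toolR(-106.8))); print(get_obs()["q"].round(2))
p,d=read_camera("top"); np.savez("top5.npz",p=p,d=d)
cv2.imwrite("pics/t5.png",cv2.resize(p[200:290,230:410],None,fx=4,fy=4,interpolation=cv2.INTER_CUBIC)[:,:,::-1])
cal=calibration("top"); print(proj(cal,[[.475,-.29,.113]]))
s0=proj(cal,[[.475+.045*.957,-.29-.045*.289,.118],[.475-.045*.957,-.29+.045*.289,.108]]); print(s0.round(1).tolist())
s=spots(p.mean(2),s0); pl,sd,N=fitplane(cal,d,s,5); print(s.round(1).tolist(),sd,N)
nn=np.array([-pl[0],-pl[1],1]); P=onplane(cal,s,nn,pl[2]); dv=P[0]-P[3]; print(P.round(4).tolist(),P.mean(0).round(4),"yaw",np.degrees(np.arctan2(dv[1],dv[0])),np.degrees(np.arctan(pl[:2])))
```

```text
t 30.23 p [ 0.488  -0.0568  0.2816] y yaw -16.6 z [ 0.001  0.001 -1.   ] F [-0.4 -0.2 -4.2] w 0.047 gf 63
 turn deg [ 0.06 -0.1   0.27]
 shift mm [-226.9   55.4    1.6] len 234
 turn deg [ 0.   0.  89.9]
[ 0.8   0.26 -0.94  1.91  0.24  1.09 -0.52]
[[369.81785616 241.83067798]]
[[373.1, 228.6], [366.5, 255.2]]
[[373.5, 228.1], [371.3, 237.0], [369.1, 245.9], [366.8, 254.7]] 0.002720032412767894 412
[[0.5193, -0.3042, 0.1192], [0.4907, -0.2956, 0.115], [0.4619, -0.2873, 0.1108], [0.4335, -0.2783, 0.1066]] [ 0.4764 -0.2914  0.1129] yaw -16.79937886792143 [ 8.21926104 -0.61641986]
```

View pics/t5.png

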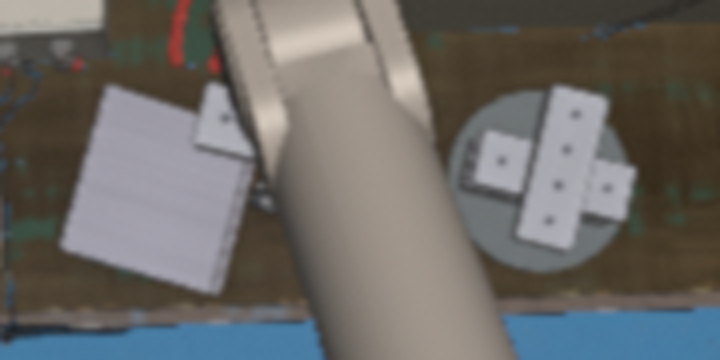

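The third ingot sits crosswise and centred, with spots from crop (576,113) to (549,220). It measures (0.476,-0.291,0.113) at yaw -16.8° with the correct slope. Now the last one.

Call:
drive_tool([
  {"claw": 0.03,"dx": -0.0378,"dy": 0.0092,"dz": 0,"wx": 0,"wy": 0,"wz": 0.2},
  {"claw": 0.03,"dx": -0.0378,"dy": 0.0092,"dz": 0,"wx": 0,"wy": 0,"wz": 0},
  {"claw": 0.03,"dx": -0.0378,"dy": 0.0092,"dz": 0,"wx": 0,"wy": 0,"wz": 0},
  {"claw": 0.03,"dx": -0.0378,"dy": 0.0092,"dz": 0,"wx": 0,"wy": 0,"wz": 0},
  {"claw": 0.03,"dx": -0.0378,"dy": 0.0092,"dz": 0,"wx": 0,"wy": 0,"wz": 0},
  {"claw": 0.03,"dx": -0.0378,"dy": 0.0092,"dz": 0,"wx": 0,"wy": 0,"wz": 0},
  {"claw": 0.03,"dx": 0,"dy": 0,"dz": 0,"wx": 0,"wy": 0,"wz": 10},
  {"claw": 0.03,"dx": 0,"dy": 0,"dz": 0,"wx": 0,"wy": 0,"wz": 10},
  {"claw": 0.03,"dx": 0,"dy": 0,"dz": 0,"wx": 0,"wy": 0,"wz": 10},
  {"claw": 0.03,"dx": 0,"dy": 0,"dz": 0,"wx": 0,"wy": 0,"wz": 10},
  {"claw": 0.03,"dx": 0,"dy": 0,"dz": 0,"wx": 0,"wy": 0,"wz": 10},
  {"claw": 0.03,"dx": 0,"dy": 0,"dz": 0,"wx": 0,"wy": 0,"wz": 10},
  {"claw": 0.03,"dx": 0,"dy": 0,"dz": 0,"wx": 0,"wy": 0,"wz": 10},
  {"claw": 0.03,"dx": 0,"dy": 0,"dz": 0,"wx": 0,"wy": 0,"wz": 10},
  {"claw": 0.03,"dx": 0,"dy": 0,"dz": 0,"wx": 0,"wy": 0,"wz": 10},
  {"claw": 0.03,"dx": 0,"dy": 0,"dz": 0,"wx": 0,"wy": 7.9,"wz": 0},
  {"claw": 0.03,"dx": 0,"dy": 0,"dz": 0.03,"wx": 0,"wy": 0,"wz": 0},
  {"claw": 0.03,"dx": 0,"dy": 0,"dz": 0.03,"wx": 0,"wy": 0,"wz": 0},
  {"claw": 0.03,"dx": 0,"dy": 0,"dz": 0,"wx": 0,"wy": 0,"wz": 0},
  {"claw": 0.03,"dx": 0,"dy": 0,"dz": 0,"wx": 0,"wy": 0,"wz": 0},
])

```text
t: 32.78
eef_pos: [0.4811, -0.2968, 0.2221]
tool_rot: [0.01, 0.986, -0.15, 0.069]
contact_force: [-0.1, 0.0, -2.5]
gripper_width: 0.55
grasp_force: 63.3
```

```bash
cat >> pl.py <<'E'
v=np.array([.957,-.289,0]); n4=-np.sin(np.radians(7.9))*v+np.array([0,0,np.cos(np.radians(7.9))])
T4=np.array([.476,-.2905,.113]); Q4=toolR(-106.8,(-.289,-.957,0),7.9)
E
python3 - <<'E'
from pl import *
print(Q4[:,2]+n4)
go((None,Q4),(T4+n4*.034,None)); print(get_obs()["q"].round(2))
E
```

```text
[ 2.62899043e-07 -7.93916649e-08 -5.96956875e-06]
t 32.77 p [ 0.4811 -0.2968  0.2221] y yaw -107.3 z [ 0.133 -0.04  -0.99 ] F [-0.1  0.  -2.5] w 0.047 gf 63
 turn deg [-0.01 -0.06 -0.54]
 shift mm [-21.6  -4.5  73.1] len 76
[ 0.88  0.32 -0.52  1.92  0.19  0.81 -1.6 ]
```

Call:
drive_tool([
  {"claw": 0.03,"dx": -0.0108,"dy": -0.0022,"dz": 0.025,"wx": 0,"wy": 0,"wz": -0.5},
  {"claw": 0.03,"dx": -0.0108,"dy": -0.0022,"dz": 0.025,"wx": 0,"wy": 0,"wz": 0},
  {"claw": 0.03,"dx": 0,"dy": 0,"dz": 0.013,"wx": 0,"wy": 0,"wz": 0},
  {"claw": 0.03,"dx": 0,"dy": 0,"dz": 0,"wx": 0,"wy": 0,"wz": 0},
  {"claw": 0.03,"dx": 0,"dy": 0,"dz": 0,"wx": 0,"wy": 0,"wz": 0},
])

```text
t: 33.4
eef_pos: [0.4719, -0.2883, 0.1575]
tool_rot: [0.011, 0.987, -0.145, 0.07]
contact_force: [-0.2, -0.2, -3.9]
gripper_width: 0.545
grasp_force: 63.3
```

Run:
```python
from pl import *
go((None,Q4),(T4+n4*.034,None))
```

```text
t 33.40 p [ 0.4719 -0.2883  0.1575] y yaw -106.7 z [ 0.134 -0.041 -0.99 ] F [-0.2 -0.2 -3.9] w 0.047 gf 63
 turn deg [ 0.04 -0.17  0.08]
 shift mm [-1.6  0.9 10.7] len 11
```

Call:
drive_tool([
  {"claw": 0.03,"dx": -0.0013,"dy": 0.0007,"dz": 0.004,"wx": 0,"wy": -0.15,"wz": 0},
  {"claw": 0.03,"dx": 0,"dy": 0,"dz": 0.003,"wx": 0,"wy": 0,"wz": 0},
  {"claw": 0.03,"dx": 0,"dy": 0,"dz": 0,"wx": 0,"wy": 0,"wz": 0},
  {"claw": 0.03,"dx": 0,"dy": 0,"dz": 0,"wx": 0,"wy": 0,"wz": 0},
])

```text
t: 33.9
eef_pos: [0.4702, -0.2883, 0.1491]
tool_rot: [0.01, 0.987, -0.145, 0.067]
contact_force: [0.6, 0.4, -3.8]
gripper_width: 0.548
grasp_force: 63.3
```

Run:
```python
from pl import *
go((None,Q4),(T4+n4*.034,None))
```

```text
t 33.90 p [ 0.4702 -0.2883  0.1491] y yaw -106.7 z [ 0.13  -0.04  -0.991] F [ 0.6  0.4 -3.8] w 0.047 gf 63
 turn deg [0.03 0.11 0.09]
 shift mm [1.1 0.5 2.6] len 3
```

Call:
drive_tool([
  {"claw": 0.03,"dx": 0.001,"dy": 0.0004,"dz": 0.0015,"wx": 0,"wy": 0.1,"wz": 0},
  {"claw": 0.03,"dx": 0,"dy": 0,"dz": 0,"wx": 0,"wy": 0,"wz": 0},
])

```text
t: 34.15
eef_pos: [0.4712, -0.2891, 0.1477]
tool_rot: [0.01, 0.987, -0.145, 0.068]
contact_force: [0.4, 0.3, -3.6]
gripper_width: 0.546
grasp_force: 63.3
```

Call:
drive_tool([
  {"claw": 0.03,"dx": 0,"dy": 0,"dz": 0.001,"wx": 0,"wy": 0,"wz": 0},
  {"claw": 0.03,"dx": 0,"dy": 0,"dz": 0,"wx": 0,"wy": 0,"wz": 0},
])

```text
t: 34.4
eef_pos: [0.4713, -0.289, 0.1466]
tool_rot: [0.01, 0.987, -0.145, 0.068]
contact_force: [0.0, -0.3, -4.8]
gripper_width: 0.553
grasp_force: 63.4
```

Call:
drive_tool([
  {"claw": 0.03,"dx": 0,"dy": 0,"dz": 0.001,"wx": 0,"wy": 0,"wz": 0},
  {"claw": 0.03,"dx": 0,"dy": 0,"dz": 0,"wx": 0,"wy": 0,"wz": 0},
])

```text
t: 34.65
eef_pos: [0.4715, -0.2891, 0.1465]
tool_rot: [0.011, 0.987, -0.145, 0.068]
contact_force: [-3.8, 1.9, 4.6]
gripper_width: 0.543
grasp_force: 64.5
```

Call:
drive_tool([
  {"claw": 0.03,"dx": 0,"dy": 0,"dz": 0.0004,"wx": 0,"wy": 0,"wz": 0},
  {"claw": 0.075,"dx": 0,"dy": 0,"dz": 0,"wx": 0,"wy": 0,"wz": 0},
  {"claw": 0.075,"dx": 0,"dy": 0,"dz": 0,"wx": 0,"wy": 0,"wz": 0},
  {"claw": 0.075,"dx": 0,"dy": 0,"dz": 0,"wx": 0,"wy": 0,"wz": 0},
  {"claw": 0.075,"dx": 0,"dy": 0,"dz": 0,"wx": 0,"wy": 0,"wz": 0},
  {"claw": 0.075,"dx": 0,"dy": 0,"dz": -0.012,"wx": 0,"wy": 0,"wz": 0},
  {"claw": 0.075,"dx": 0,"dy": 0,"dz": -0.04,"wx": 0,"wy": 0,"wz": 0},
  {"claw": 0.075,"dx": 0,"dy": 0,"dz": -0.04,"wx": 0,"wy": 0,"wz": 0},
  {"claw": 0.075,"dx": 0,"dy": 0,"dz": -0.04,"wx": 0,"wy": 0,"wz": 0},
  {"claw": 0.075,"dx": 0,"dy": -0.04,"dz": 0,"wx": 0,"wy": 0,"wz": 0},
  {"claw": 0.075,"dx": 0,"dy": -0.04,"dz": 0,"wx": 0,"wy": 0,"wz": 0},
  {"claw": 0.075,"dx": 0,"dy": -0.04,"dz": 0,"wx": 0,"wy": 0,"wz": 0},
  {"claw": 0.075,"dx": 0,"dy": -0.04,"dz": 0,"wx": 0,"wy": 0,"wz": 0},
  {"claw": 0.075,"dx": 0,"dy": -0.04,"dz": 0,"wx": 0,"wy": 0,"wz": 0},
  {"claw": 0.075,"dx": 0,"dy": -0.04,"dz": 0,"wx": 0,"wy": 0,"wz": 0},
  {"claw": 0.075,"dx": 0,"dy": -0.04,"dz": 0,"wx": 0,"wy": 0,"wz": 0},
  {"claw": 0.075,"dx": 0,"dy": 0,"dz": 0,"wx": 0,"wy": 0,"wz": 0},
  {"claw": 0.075,"dx": 0,"dy": 0,"dz": 0,"wx": 0,"wy": 0,"wz": 0},
])

```text
t: 36.9
eef_pos: [0.5345, -0.0162, 0.2762]
tool_rot: [0.011, 0.987, -0.145, 0.068]
contact_force: [0.4, -0.5, -0.7]
gripper_width: 0.878
grasp_force: 0.0
```

Run:
```python
from pl import *
go()
p,d=read_camera("top"); cal=calibration("top")
cv2.imwrite("pics/t6.png",cv2.resize(p[200:290,230:410],None,fx=4,fy=4,interpolation=cv2.INTER_CUBIC)[:,:,::-1])
c=np.array([.472,-.2895,.144]); w=np.array([.957,-.289,0])*.045
s=spots(p.mean(2),proj(cal,[c+w,c-w])); P=onplane(cal,s,np.array([0,0,1.]),.144); dv=P[0]-P[3]
pl,sd,N=fitplane(cal,d,s,5); print(s.round(1).tolist(),P.mean(0).round(4),np.degrees(np.arctan2(dv[1],dv[0])).round(2),np.linalg.norm(dv).round(4),"slopes",np.degrees(np.arctan(pl[:2])).round(2),"z",(pl[:2]@P.mean(0)[:2]+pl[2]).round(4))
```

```text
t 36.90 p [ 0.5345 -0.0162  0.2762] y yaw -106.7 z [ 0.131 -0.041 -0.991] F [ 0.4 -0.5 -0.7] w 0.075 gf 0
[[375.2, 227.9], [373.1, 236.9], [371.1, 245.8], [369.0, 254.9]] [ 0.4726 -0.2908  0.144 ] -17.01 0.0909 slopes [0.18 0.8 ] z 0.1435
```

View pics/t6.png

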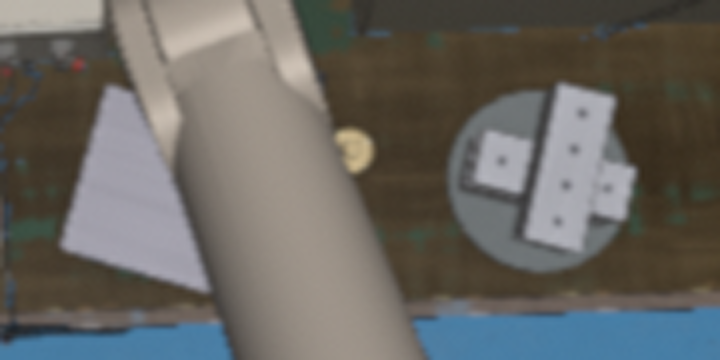

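The stack is complete. Top spots run from crop (582,113) to (558,222), level at z = 0.1435, centred and square. The arm is clear, so I'm handing in.

```bash
python3 -c "
from station import *
print(hand_in())"
```

```text
the job is handed in; nothing more can be done
None
```

The four-ingot stack is finished and handed in at about 37 s: the last top-camera check put it within about 1° of level at 143.5 mm, centred to about 2 mm and square to within 0.5°, with the arm clear.

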